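# One dose from the blue pump

### The job

Slide the steel dish, without lifting it, across the counter until it stands centred under the spout of the blue-headed pump bottle, and with the dish there press the blue pump head fully down and let it spring back up; do not force it once it is down. Then slide the dish back so that it stands wholly on the round blue mat, and leave the white-headed pump and everything else alone.

Things in the scene. Friction and masses are not known exactly. Their poses are not given: they have to be found in the camera images.
- dish: round open stainless steel dish, loose, about 0.3 kg: outer radius 52 at the foot and 60 at the rim, 48 tall, wall 4, floor 5 thick. Origin at the centre of its underside, z up. It slides when pushed at its side low down; it must stay on the counter.
- mat: flat round blue mat, radius 90, under 1 mm thick, part of the counter's top (things slide over its edge freely). Origin at its centre. Its place differs.
- blue: pump bottle with BLUE head, collar and band, fixed. Origin: foot of its steel post (radius 9, top 195 above the counter; foot plate 100 x 130 x 10). Along body -x from the post: white bottle (radius 28) with its axis at 48, spout tip at 163. The height at which the bottle is clamped to the post differs and is not given (see blue_axis); the clamp does not slip under 100 N. A blue and a white one stand left and right in either order.
- blue_drop (a point): the point on the counter straight below the tip of the blue pump's spout (163 mm from the post); the dish's centre belongs here for the press. The spout is 13 thick; its lowest point lies about 27 mm below the cap's top, and it goes down with the head.
- blue_axis (a point): the point on the counter straight below the centre of the blue pump's round cap (flat, radius 21, 20 thick; 48 mm from the post). Press straight down above this point. The top of the unpressed cap is anywhere from 205 to 245 mm above the counter, different every time and not measured: find it by touch or sight.
- blue_pump (a joint): travel of the blue pump head: 0 m up, 0.016 m at its bottom stop; a spring returns it. It begins to move at 3.6 N and takes 13 N to hold fully down, then stands on a hard stop; more than 40 N on it counts as forcing it.
- white: the other pump bottle, with WHITE head and collar, not to be pressed or struck; fixed. Origin: foot of its steel post (radius 9, top 195 above the counter; foot plate 100 x 130 x 10). Along body -x from the post: white bottle (radius 28) with its axis at 48, spout tip at 163. Also clamped at any height: cap top 205 to 245 above the counter.
- white_pump (a joint): travel of the white pump head, 0 m up, 0.016 m down; leave it at 0.
- water_bottle: clear water bottle with blue screw cap, radius 32, 200 tall, loose bystander standing behind; origin at the centre of its underside.
- lidded_cup: yellow lidded cup, radius 44, 85 tall, loose bystander standing between the two pump bottles; origin at the centre of its underside.
- glove_box: carton of gloves, 230 x 120 x 70, bystander; origin at the centre of its underside.
- pill_box: white pill organiser with four coloured lids lying on the counter, 140 x 55 x 30, bystander; origin at the centre of its underside.
- thermometer: white and blue hand-held thermometer lying down, 150 x 34, 45 tall at its head, bystander; origin at the centre of its underside.
Not all that is in view belongs to the job. What is meant by the dish is not orange, pink or yellow, and is the larger of those in its own colour.

How it is judged:
On the way, in this order (a step that is already met when the one before it is completed fails the run):
1. the dish stands under the blue pump's spout, the pump still up (horizontal distance between dish and blue_drop below 0.03 m and value of joint blue_pump below 0.003 m and linear speed of dish below 0.02 m/s), for 0.2 s.
2. with the dish under the spout, the blue pump head is pressed fully down (horizontal distance between dish and blue_drop below 0.03 m and value of joint blue_pump above 0.0135 m), for 0.1 s.
3. the pump head springs back up while the dish is still under the spout (horizontal distance between dish and blue_drop below 0.03 m and value of joint blue_pump below 0.003 m), for 0.1 s.
At the end, for the whole second after the job is handed in: The dish stands upright, at rest, with its centre within 32 mm of the mat's centre, and both pump heads are up (within 3 mm) (horizontal distance between dish and mat below 0.032 m and height (world z) of dish below 0.005 m and angle between dish's own z axis and vertical below 0.05 rad and linear speed of dish below 0.01 m/s and value of joint each of blue_pump, white_pump below 0.003 m); the robot touches nothing.
It fails at once if the blue pump bottle is pressed or struck with more than 40 N (contact force between anything else and blue above 40 N).
It fails at once if the white pump is pressed, or the white pump bottle is touched with more than 5 N (value of joint white_pump above 0.003 m or contact force between anything else and white above 5 N).
It fails at once if the dish is lifted more than 15 mm off the counter or tipped more than 0.3 rad (height (world z) of dish above 0.015 m or angle between dish's own z axis and vertical above 0.3 rad).
It fails at once if a bystander is moved more than 25 mm or tipped over (distance of any of water_bottle, lidded_cup, glove_box, pill_box, thermometer from where it was at the start of the episode above 0.025 m or angle between any of water_bottle, lidded_cup, glove_box, pill_box, thermometer's own z axis and vertical above 0.4 rad).
It also fails if it takes over 69 s, if anything falls off the work surface, if the arm or the gripper's body presses on something with over 40 N, if the wrist force passes 120 N, or if a joint passes its speed limit or range.

### The arm

A 6-joint arm with a two-finger parallel gripper is mounted at the origin on the work surface. World frame = base frame: x ahead of the robot, y to its left, z up, the work surface at z = 0. Lengths are in m, angles in rad, forces in N, time in s.
With the tool pointing down it reaches from about 0.425 to 0.925 m from the base axis. Payload 12.5 kg.
Tool frame: the origin (TCP) lies midway between the tips of the shut fingers; the grasp point (between the pads) lies 19 mm behind it; z points along the fingers, y is the direction in which the jaws open and shut (so a half turn about z gives the same grasp; the last joint's range is limited). The gripper opens to 85 mm and grips with 20 to 120 N. Pads are 22 mm wide; open, the fingers measure 114 mm over their backs; the gripper's body (76 mm by 85 mm) begins 54 mm behind the grasp point. The pads swing forward as they close: fully open they stand 13 mm farther back than shut.
Start: joints at [-1.232, 0.491, 1.559, -0, 1.092, -0.106], TCP at [0.269, -0.564, 0.231] pointing down, gripper open.
Joint ranges: [-3.1, 3.1], [-0.84, 2.19], [0.05, 2.79], [-1.13, 4.28], [0.06, 2.93], [-2.69, 2.69]. Speed limits (rad/s): [2.22, 2.22, 2.79, 3.14, 3.14, 3.14].

### API

Orientations are given as a 3x3 rotation matrix whose columns are the frame's x, y, z axes.
In Python, from bench import env gives the robot as it stands.
- The arm moves only by the tool send_rows, never from a script. Its argument "series" is a list of rows, each an object with "slide": the shift along the tool's x, y, z in mm, a list of three; "dr": the turn, a rotation vector about the tool's x, y, z in degrees, a list of three. In form: [{"slide": [tx, ty, tz], "dr": [wx, wy, wz]}, ...]. A call has 1 to 8 rows; each row shifts and turns the commanded pose from where the row before left it, along the tool's axes as they then stand; what a row does not reach is not made up. A row lasts 1/8 s, in which the tool goes at most 62.5 mm and 10.7 degrees, less where a joint would pass 70% of its speed; a pose out of reach is approached as far as the arm can. A call is refused whole if a number of a shift passes 62.5 or a number of a turn 10.7, either way. A call with a gripper value outside its range is refused whole. "hand" is the finger opening in mm, from 0 to 85.4, set as the call begins (left out, the last holds). The fingers move at their own pace and stop on an object; "force" is the grip in N (left out, the last holds). Time passes only in rows, so rows that do not move let the fingers close. It gives the time, the measured TCP pose, the force and the opening at its end, in the units of the state.
- env.state(): the state, without advancing time (a new reading comes with each control period).
- env.read_camera(name): name is "scene" or "top" or "wrist"; returns the picture (384x512x3 uint8, red, green, blue); there is no depth.
- env.get_calibration(name): a dict with "intrinsics" (3x3 intrinsics, pixels), "k1" (the pictures are not rectified: a ray, as slopes to the right and down, at radius r is drawn at 1 + k1 r^2 times it, then the intrinsics apply), "camera_from_world" (4x4, takes a point from world to camera coordinates); the wrist camera has in their place "mount" (4x4, takes a point from camera to tool coordinates, whose origin is the TCP and whose axes are the flange's). Camera axes: x right, y down, z forward; pixel columns grow to the right and rows downward; lengths in m; the calibration is good to about 2 mm. A picture is of the moment at which its call begins: read the wrist's pose just before it. get_calibration takes no time and is no camera call.
- env.hand_in(): hands the job in, once; it reports no verdict.
The state is a dict: "clock": time; "joints": joint angles; "qvel": joint speeds; "joint_efforts": joint torques, N m; "tcp_pos": TCP position; "tool_rot": TCP orientation; "contact_force": force on the tool from outside, world axes, zero at the start; "wrist_torque": the same for the moment, N m; "gripper_width": finger opening in m.
Only numpy, scipy, OpenCV 4.12 (cv2) and the standard library are available. Lean on these libraries where they do the work, as an engineer would, in place of code of your own. Each camera call takes 0.05 s, during which the arm holds its last target.

## Working session

There is one attempt and no reset: what is moved stays moved. The work goes in short steps, Python scripts to look and compute and a tool call to move; the robot and the scene stay as the last step left them, time stands still between calls to the robot, and variables do not carry over. Pictures are saved under pics/ and viewed, and the job is handed in when it is done.

Besides the shell and the picture viewer there is one more tool, called after "Request:" as name(argument=value, ...), one argument or row to a line, values as JSON. send_rows: Moves the arm, as the interface text tells. Its arguments: {"type":"object","properties":{"series":{"type":"array","items":{"type":"object","properties":{"slide":{"type":"array","items":{"type":"number"}},"dr":{"type":"array","items":{"type":"number"}}}}},"hand":{"type":"number"},"force":{"type":"number"}},"required":["series"]}

```bash
mkdir -p pics
cat > h.py <<'E'
import numpy as np, cv2
from bench import env
def snap(n,f):
    im=env.read_camera(n); cv2.imwrite(f'pics/{f}.png',cv2.cvtColor(im,cv2.COLOR_RGB2BGR)); return im
def ray(n,px,T=None):
    c=env.get_calibration(n);K=np.array(c['intrinsics'])
    d=np.linalg.solve(K,[px[0],px[1],1.])[:2]; u=d.copy()
    for _ in range(30): u=d/(1+c['k1']*(u@u))
    if 'mount' in c:
        M=T@np.array(c['mount'])
    else: M=np.linalg.inv(np.array(c['camera_from_world']))
    v=M[:3,:3]@np.array([u[0],u[1],1]); return M[:3,3],v
def pz(n,px,z,T=None):
    o,v=ray(n,px,T); return o+v*(z-o[2])/v[2]
def proj(n,P):
    c=env.get_calibration(n);K=np.array(c['intrinsics']);M=np.array(c['camera_from_world'])
    p=M[:3,:3]@np.array(P)+M[:3,3];u=p[:2]/p[2];u=u*(1+c['k1']*(u@u));return (K@[u[0],u[1],1])[:2]
E
python3 - <<'E'
from h import *
for n in ['scene','top']: 
    snap(n,n+'0'); c=env.get_calibration(n); print(n,c)
s=env.state();print(s)
E
```

```text
scene {'intrinsics': array([[486.34712017,   0.        , 258.27014712],
       [  0.        , 486.34712017, 185.96904189],
       [  0.        ,   0.        ,   1.        ]]), 'k1': 0.016821223057595164, 'camera_from_world': array([[ 0.08264389,  0.99657367,  0.00330334,  0.00474061],
       [ 0.82137605, -0.06623723, -0.56652803, -0.42846602],
       [-0.56436811,  0.04953337, -0.82403585,  1.77262385],
       [ 0.        ,  0.        ,  0.        ,  1.        ]])}
top {'intrinsics': array([[421.34311803,   0.        , 253.64457253],
       [  0.        , 421.34311803, 187.95932607],
       [  0.        ,   0.        ,   1.        ]]), 'k1': -0.0054081877879818795, 'camera_from_world': array([[-0.08338072, -0.99649955, -0.00602514,  0.0052837 ],
       [-0.97463994,  0.08280863, -0.20789351,  0.55900442],
       [ 0.20766472, -0.01146196, -0.97813291,  1.41597328],
       [ 0.        ,  0.        ,  0.        ,  1.        ]])}
{'clock': 0.1, 'joints': array([-1.23158989e+00,  4.91456399e-01,  1.55938653e+00, -1.67484931e-05,
        1.09170330e+00, -1.05600911e-01]), 'qvel': array([ 0.0002254 , -0.00107638, -0.0020335 ,  0.0021102 ,  0.00015017,
        0.00073944]), 'joint_efforts': array([ 3.55232260e-03, -6.19443297e+01, -2.62026787e+01, -1.16571182e-04,
        2.89036157e-03, -3.88979959e-05]), 'tcp_pos': array([ 0.26887711, -0.5639859 ,  0.2308135 ]), 'tool_rot': array([[ 9.02690266e-01,  4.30290801e-01, -3.31308598e-04],
       [ 4.30290920e-01, -9.02689828e-01,  8.94297340e-04],
       [ 8.57390174e-05, -9.49832585e-04, -9.99999545e-01]]), 'contact_force': array([-0.0412955 ,  0.06782711,  0.55714552]), 'wrist_torque': array([ 0.03177806, -0.00459685, -0.01451584]), 'gripper_width': 0.08538440869341578}
```

View pics/scene0.png

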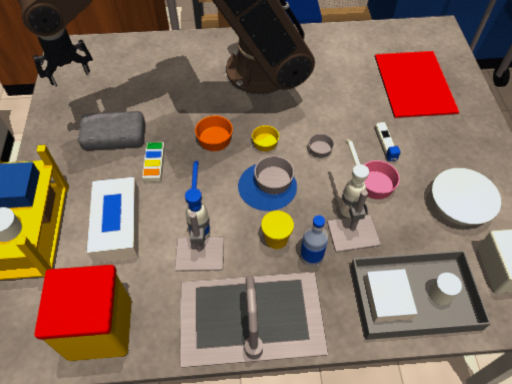

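View pics/top0.png

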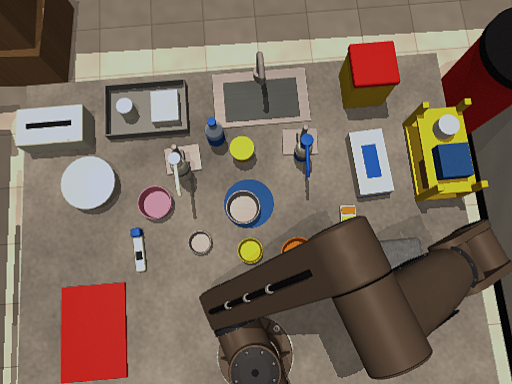

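Candidates for the dish are the steel one at scene (273,175), top (243,208), and a smaller steel-coloured one at scene (320,146), top (200,243). The orange, yellow and pink bowls are excluded. The larger one fits, and I'll confirm it in a crop.

Run:
```python
import cv2
a=cv2.imread('pics/scene0.png')[120:280,150:410]; cv2.imwrite('pics/c1.png',cv2.resize(a,None,fx=3,fy=3,interpolation=cv2.INTER_CUBIC))
a=cv2.imread('pics/top0.png')[110:270,120:380]; cv2.imwrite('pics/c2.png',cv2.resize(a,None,fx=3,fy=3,interpolation=cv2.INTER_CUBIC))
```

```text
(no output)
```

View pics/c1.png

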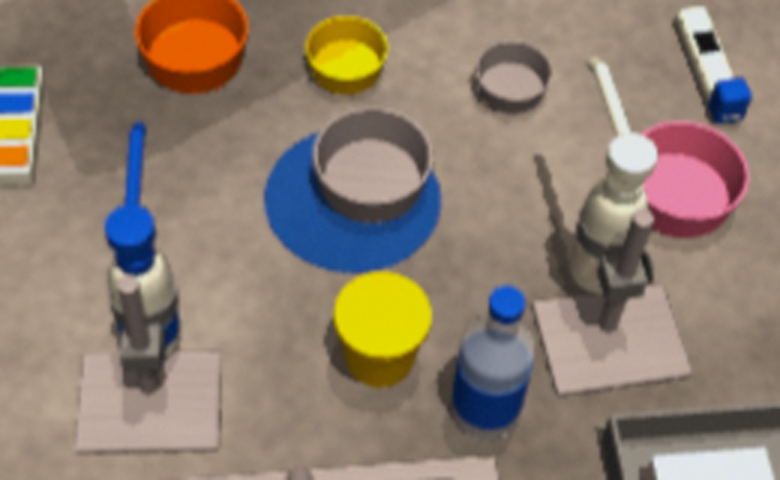

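View pics/c2.png

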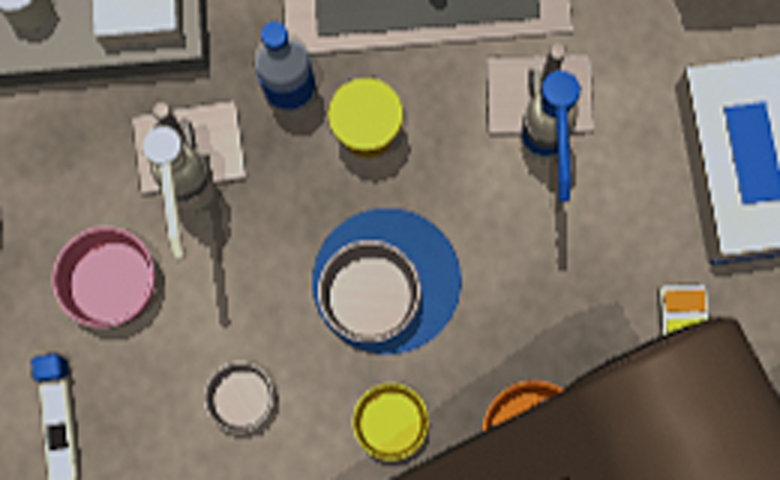

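The larger steel dish overlaps the mat: rim centre at scene ≈(274,170), top ≈(243,208). It is about 115 px wide in the enlarged crop against about 75 for the small one. The blue pump has its cap at scene ≈(193,196) and its spout tip at ≈(196,162). Next I measure positions.

```bash
cat > m.py <<'E'
from h import *
def tri(pa,pb):
    o1,v1=ray('scene',pa);o2,v2=ray('top',pb)
    v1=v1/np.linalg.norm(v1);v2=v2/np.linalg.norm(v2)
    t=np.linalg.lstsq(np.c_[v1,-v2],o2-o1,rcond=None)[0]
    a=o1+v1*t[0];b=o2+v2*t[1];return (a+b)/2,np.linalg.norm(a-b)
def bluemask(im):
    h=cv2.cvtColor(im,cv2.COLOR_RGB2HSV);return cv2.inRange(h,(100,130,60),(125,255,255))
E
python3 - <<'E'
from m import *
for n in ['scene','top']:
    im=cv2.cvtColor(cv2.imread(f'pics/{n}0.png'),cv2.COLOR_BGR2RGB)
    m=bluemask(im); k,l,st,ce=cv2.connectedComponentsWithStats(m)
    for i in range(1,k):
        if st[i,4]>30: print(n,st[i],ce[i].round(1),pz(n,ce[i],0).round(3))
    big=(l==1+np.argmax([st[i,4] if 200<ce[i][0]<300 and 150<ce[i][1]<230 else 0 for i in range(1,k)])).astype(np.uint8)
    c=max(cv2.findContours(big,0,cv2.CHAIN_APPROX_NONE)[0],key=cv2.contourArea)
    hull=cv2.convexHull(c)[:,0]
    P=np.array([pz(n,p,0)[:2] for p in c[:,0]])
    # ransac-like circle fit
    best=None;rng=np.random.default_rng(0)
    for _ in range(3000):
        a,b,d=P[rng.choice(len(P),3,False)]
        A=2*np.array([b-a,d-a]); 
        if abs(np.linalg.det(A))<1e-6: continue
        ctr=np.linalg.solve(A,[b@b-a@a,d@d-a@a]);r=np.linalg.norm(a-ctr)
        if not .08<r<.1: continue
        s=(abs(np.linalg.norm(P-ctr,axis=1)-r)<.0015).sum()
        if best is None or s>best[0]: best=(s,ctr,r)
    print(n,'mat',best,len(P))
E
```

```text
scene [286   0  36  23 611] [305.3  10.2] [-0.325  0.212  0.   ]
scene [394   0  51  18 771] [418.3   7.9] [-0.302  0.67   0.   ]
scene [446   0  44  45 997] [467.8  14.6] [-0.242  0.855  0.   ]
scene [473   0  33  56 349] [488.5  24.1] [-0.178  0.916  0.   ]
scene [388 146  12  15 128] [393.4 152.4] [0.423 0.393 0.   ]
scene [146 151  15   7  94] [152.9 153.7] [ 0.367 -0.371  0.   ]
scene [185 161  16  50 411] [193.7 191.3] [ 0.522 -0.243 -0.   ]
scene [   0  163   33   44 1247] [ 14.2 183.8] [ 0.45  -0.784  0.   ]
scene [ 238  165   59   46 1218] [262.9 193. ] [ 0.544 -0.036  0.   ]
scene [102 194  19  38 638] [111.2 212.6] [ 0.577 -0.484  0.   ]
scene [313 215  12  13 119] [318.4 221.1] [ 0.655  0.116 -0.   ]
scene [302 242  23  21 266] [311.9 254.4] [0.759 0.082 0.   ]
scene mat (np.int64(95), array([ 0.51785326, -0.02112686]), np.float64(0.08678638290273491)) 169
top [207 117   9   9  63] [211.1 121.2] [0.84  0.096 0.   ]
top [301 133  12  44 249] [306.7 150. ] [ 0.697 -0.251  0.   ]
top [ 438  143   36   35 1013] [455.3 159.8] [ 0.613 -0.792  0.   ]
top [362 144  20  34 450] [371.1 160.7] [ 0.636 -0.483  0.   ]
top [224 180  50  48 909] [254.5 200. ] [ 0.525 -0.042  0.   ]
top [131 228  10   9  74] [135.2 232.1] [0.445 0.392 0.   ]
top mat (np.int64(117), array([ 0.51546079, -0.01889764]), np.float64(0.08713528435157533)) 221
```

Run:
```python
import cv2
a=cv2.imread('pics/scene0.png')
for n,x,y in [('a',240,140),('b',165,150)]:
    cv2.imwrite(f'pics/d{n}.png',cv2.resize(a[y:y+75,x:x+100] if n=='a' else a[y:y+130,x:x+100],None,fx=8 if n=='a' else 4.5,fy=8 if n=='a' else 4.5,interpolation=cv2.INTER_CUBIC))
a=cv2.imread('pics/top0.png')
cv2.imwrite('pics/dc.png',cv2.resize(a[170:245,210:310],None,fx=8,fy=8,interpolation=cv2.INTER_CUBIC))
cv2.imwrite('pics/dd.png',cv2.resize(a[115:190,255:355],None,fx=8,fy=8,interpolation=cv2.INTER_CUBIC))
```

```text
(no output)
```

View pics/da.png

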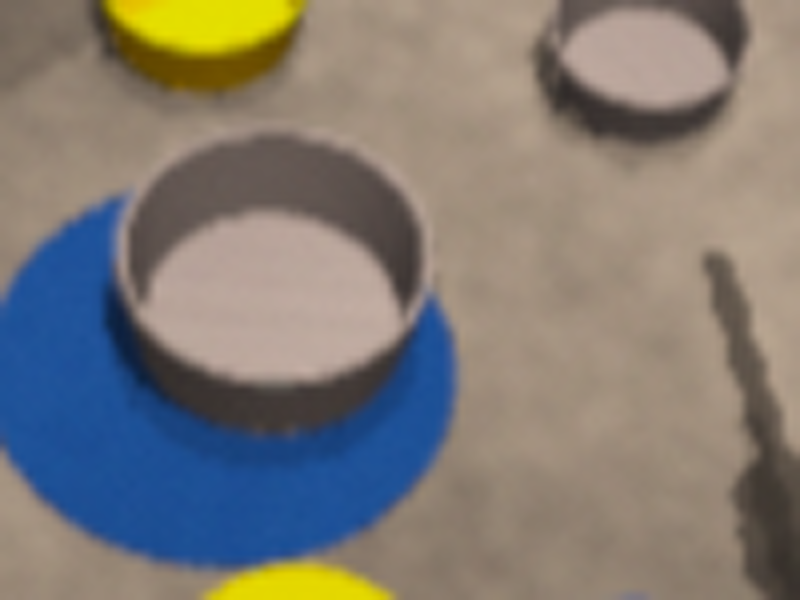

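View pics/db.png

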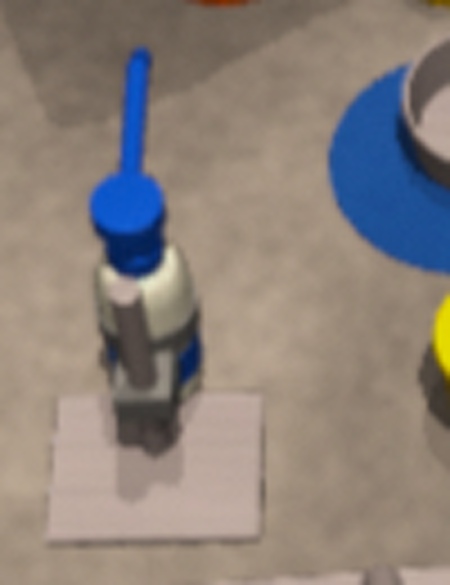

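View pics/dc.png

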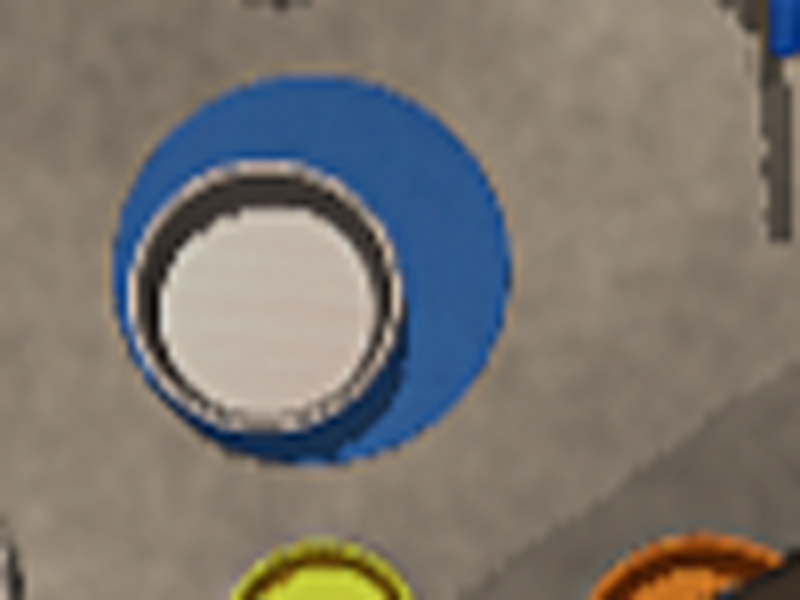

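View pics/dd.png

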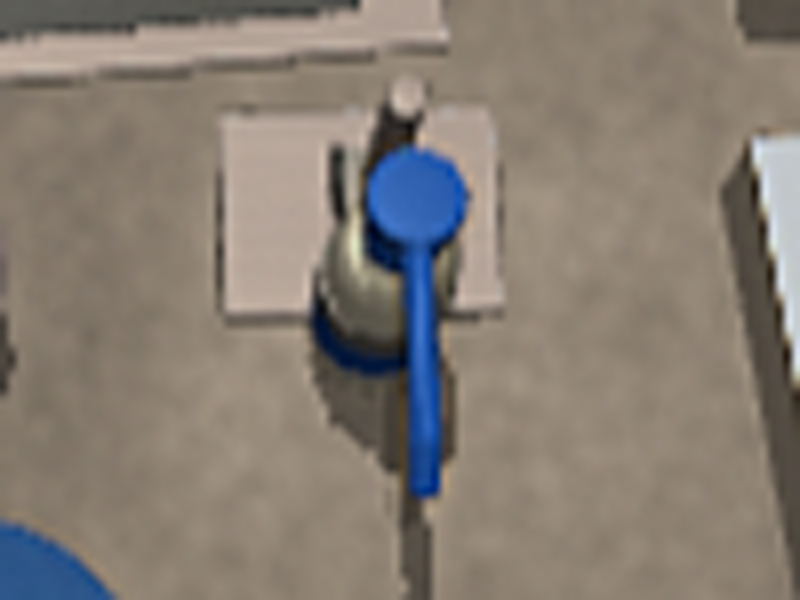

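Run:
```python
from m import *
S=lambda x,y:np.array([165,150])+np.array([x,y])/4.5-.4
T=lambda x,y:np.array([255,115])+np.array([x,y])/8-.44
print('cap',tri(S(127,202),T(417,196)))
print('tip',tri(S(142,52),T(425,492)))
print('post',tri(S(125,291),T(406,98)),pz('scene',S(125,291),.195),pz('top',T(406,98),.195))
print('rim tri',tri((274.2,171.7),(243.1,206.8)),pz('scene',(274.2,171.7),.048),pz('top',(243.1,206.8),.048))
for p in [(58,395),(262,393),(262,543),(47,545)]: print(pz('scene',S(*p),.01).round(4))
for p in [(222,112),(492,107),(502,303),(225,315)]: print(pz('top',T(*p),.01).round(4))
# other obstacle heights
for n,ps in {'scene':[('cup',(278,222),.085),('orange',(213,128),.045),('yel',(265,135),.04),('small',(320,143),.04),('pill',(153,160),.03),('glove',(113,215),.07),('pink',(378,178),.045),('white cap',(359,172),.22)]}.items():
    for a,p,z in ps: print(a,pz(n,p,z).round(3))
```

```text
cap (array([ 0.67196981, -0.22413627,  0.20663172]), np.float64(0.0012692360711789286))
tip (array([ 0.55404189, -0.21645395,  0.18868925]), np.float64(0.0012282262085518765))
post (array([ 0.7195338 , -0.22702362,  0.19034346]), np.float64(0.0017861689856873751)) [ 0.72228149 -0.22743506  0.195     ] [ 0.71787244 -0.22540621  0.195     ]
rim tri (array([0.49722528, 0.00122884, 0.04000692]), np.float64(0.0011991410898525615)) [0.50306814 0.00099452 0.048     ] [4.95818659e-01 4.92973178e-04 4.80000000e-02]
[ 0.6809 -0.2887  0.01  ]
[ 0.6898 -0.162   0.01  ]
[ 0.7913 -0.1661  0.01  ]
[ 0.7821 -0.2941  0.01  ]
[ 0.7844 -0.1677  0.01  ]
[ 0.7761 -0.2933  0.01  ]
[ 0.6812 -0.287   0.01  ]
[ 0.6863 -0.1594  0.01  ]
cup [ 0.697 -0.01   0.085]
orange [ 0.314 -0.176  0.045]
yel [ 0.352 -0.013  0.04 ]
small [0.398 0.156 0.04 ]
pill [ 0.416 -0.364  0.03 ]
glove [ 0.63  -0.457  0.07 ]
pink [0.549 0.305 0.045]
white cap [0.646 0.198 0.22 ]
```

Measured values, with the two views agreeing to about 5 mm:

| Item | Position (m) |
|---|---|
| Dish | ≈(0.500, 0.001) |
| Mat | ≈(0.5165, -0.020) |
| Blue axis | ≈(0.672, -0.224) |
| Blue drop | ≈(0.557, -0.217) |
| Cap top | ≈0.21 high |

The spout runs along -x with yaw ≈ -0.06. I plan to push with two spread fingers, tilted so the tips lead.

```bash
cat > p.py <<'E'
from h import *
from scipy.spatial.transform import Rotation as Ro
def Rt(yaw,tilt):
    # tool x horizontal heading yaw(deg), pointing down, then rot about tool y
    a=np.radians(yaw);x=np.array([np.cos(a),np.sin(a),0]);z=np.array([0,0,-1.]);y=np.cross(z,x)
    return np.c_[x,y,z]@Ro.from_rotvec([0,np.radians(tilt),0]).as_matrix()
def plan(target,R1,step=55,wp=None,p0=None,R0=None,nmin=1):
    s=env.state();p=np.array(s['tcp_pos']) if p0 is None else np.array(p0);R=np.array(s['tool_rot']) if R0 is None else R0
    t=np.array(target);rv=Ro.from_matrix(R.T@R1).as_rotvec(degrees=True)
    d=np.linalg.norm(t-p)*1000
    n=max(nmin,int(np.ceil(d/step)),int(np.ceil(np.linalg.norm(rv)/10.)))
    dr=(rv/n).round(2);out=[]
    for i in range(n):
        g=p+(t-p)*(1/(n-i)); sl=(R.T@(g-p)*1000).round(1)
        p=p+R@sl/1000; R=R@Ro.from_rotvec(dr,degrees=True).as_matrix()
        out.append('{"slide":%s,"dr":%s}'%([float(v) for v in sl],[float(v) for v in dr]))
    for i in range(0,n,8): print('['+','.join(out[i:i+8])+']')
    return p,R
E
python3 - <<'E'
from p import *
print(env.get_calibration('wrist')['mount'].round(3))
Q=Rt(104.8,0)
p,R=plan([.36,-.33,.26],Rt(60,0))
p,R=plan([.46,.10,.26],Q,p0=p,R0=R)
E
```

```text
[[-0.001 -0.953 -0.302  0.077]
 [ 1.    -0.001  0.    -0.   ]
 [-0.    -0.302  0.953 -0.143]
 [ 0.     0.     0.     1.   ]]
[{"slide":[36.6, -34.4, -5.8],"dr":[-0.01, -0.0, -6.9]},{"slide":[40.5, -29.8, -5.8],"dr":[-0.01, -0.0, -6.9]},{"slide":[43.7, -24.7, -5.8],"dr":[-0.01, -0.0, -6.9]},{"slide":[46.4, -19.2, -5.8],"dr":[-0.01, -0.0, -6.9]},{"slide":[48.3, -13.6, -5.9],"dr":[-0.01, -0.0, -6.9]}]
[{"slide":[46.9, -14.3, 0.0],"dr":[0.0, -0.0, -4.98]},{"slide":[48.0, -10.1, 0.0],"dr":[0.0, -0.0, -4.98]},{"slide":[48.7, -5.9, 0.0],"dr":[0.0, -0.0, -4.98]},{"slide":[49.0, -1.7, 0.0],"dr":[0.0, -0.0, -4.98]},{"slide":[49.0, 2.6, 0.0],"dr":[0.0, -0.0, -4.98]},{"slide":[48.6, 6.8, 0.0],"dr":[0.0, -0.0, -4.98]},{"slide":[47.8, 11.0, 0.1],"dr":[0.0, -0.0, -4.98]},{"slide":[46.7, 15.1, 0.0],"dr":[0.0, -0.0, -4.98]}]
[{"slide":[45.2, 19.1, 0.1],"dr":[0.0, -0.0, -4.98]}]
```

Run:
```python
from m import *
print(tri((349.5,140.5),(179.7,194.3)))
```

```text
(array([0.52694602, 0.19619515, 0.20183485]), np.float64(0.005296700030655946))
```

Request:
send_rows(
  series=[
    {"slide": [36.6, -34.4, -5.8], "dr": [0, 0, -6.9]},
    {"slide": [40.5, -29.8, -5.8], "dr": [0, 0, -6.9]},
    {"slide": [43.7, -24.7, -5.8], "dr": [0, 0, -6.9]},
    {"slide": [46.4, -19.2, -5.8], "dr": [0, 0, -6.9]},
    {"slide": [48.3, -13.6, -5.9], "dr": [0, 0, -6.9]},
  ],
  hand=50,
)

```text
clock: 0.72
tcp_pos: [0.3603, -0.3286, 0.2604]
tool_rot: [[0.497, 0.868, -0.0], [0.868, -0.497, 0.0], [0.0, -0.0, -1.0]]
contact_force: [-0.8, -0.6, 0.0]
gripper_width: 0.0499
```

Request:
send_rows(
  series=[
    {"slide": [46.9, -14.3, 0.0], "dr": [0, 0, -4.98]},
    {"slide": [48.0, -10.1, 0.0], "dr": [0, 0, -4.98]},
    {"slide": [48.7, -5.9, 0.0], "dr": [0, 0, -4.98]},
    {"slide": [49.0, -1.7, 0.0], "dr": [0, 0, -4.98]},
    {"slide": [49.0, 2.6, 0.0], "dr": [0, 0, -4.98]},
    {"slide": [48.6, 6.8, 0.0], "dr": [0, 0, -4.98]},
    {"slide": [47.8, 11.0, 0.0], "dr": [0, 0, -4.98]},
    {"slide": [46.7, 15.1, 0.0], "dr": [0, 0, -4.98]},
  ],
)

```text
clock: 1.72
tcp_pos: [0.449, 0.0537, 0.2604]
tool_rot: [[-0.173, 0.985, 0.0], [0.985, 0.173, -0.0], [-0.0, -0.0, -1.0]]
contact_force: [1.1, -0.1, 0.3]
gripper_width: 0.05
```

Request:
send_rows(
  series=[
    {"slide": [30, 19.1, 0.0], "dr": [0, 0, -4.98]},
    {"slide": [0, 0, 0], "dr": [0, 0, 0]},
  ],
)

```text
clock: 1.98
tcp_pos: [0.463, 0.0866, 0.26]
tool_rot: [[-0.259, 0.966, -0.0], [0.966, 0.259, 0.0], [0.0, -0.0, -1.0]]
contact_force: [-0.3, -0.4, 0.4]
gripper_width: 0.0498
```

Run:
```python
from p import *
snap('wrist','w1');snap('top','t1');print(env.state()['tcp_pos'])
plan([.477,.086,.015],Rt(104.8,-12),step=50)
```

```text
[0.4623612  0.08486132 0.26006495]
[{"slide":[-0.5, 2.9, 49.0],"dr":[-0.01, -2.4, 0.0]},{"slide":[1.5, 2.9, 49.0],"dr":[-0.01, -2.4, 0.0]},{"slide":[3.6, 2.9, 48.9],"dr":[-0.01, -2.4, 0.0]},{"slide":[5.6, 2.9, 48.7],"dr":[-0.01, -2.4, 0.0]},{"slide":[7.7, 3.0, 48.4],"dr":[-0.01, -2.4, 0.0]}]
```

View pics/w1.png

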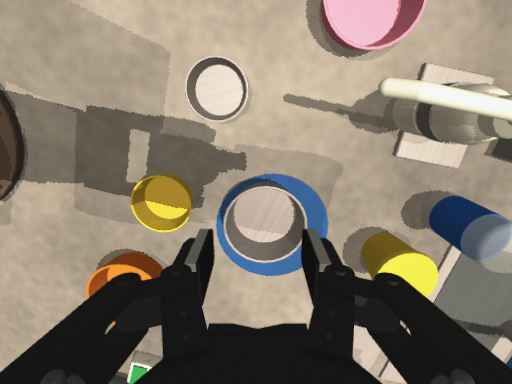

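View pics/t1.png

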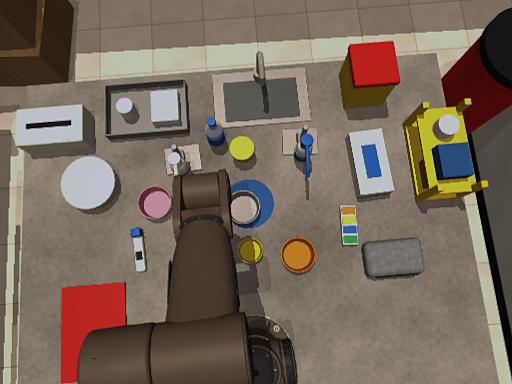

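Run:
```python
from p import *
s=env.state();T=np.eye(4);T[:3,:3]=s['tool_rot'];T[:3,3]=s['tcp_pos']
for p,z in [((264,222),.048),((223,222),.048),((307,222),.048),((264,181),.048),((273,224),0),((217,224),0),((328,224),0),((273,174),0),((273,275),0)]: print(p,pz('wrist',p,z,T).round(4))
```

```text
(264, 222) [0.4926 0.0037 0.048 ]
(223, 222) [ 0.4366 -0.0111  0.048 ]
(307, 222) [0.5514 0.0191 0.048 ]
(264, 181) [0.4768 0.0619 0.048 ]
(273, 224) [ 0.5144 -0.0171  0.    ]
(217, 224) [ 0.4273 -0.0401  0.    ]
(328, 224) [0.6    0.0054 0.    ]
(273, 174) [0.4918 0.0628 0.    ]
(273, 275) [ 0.5405 -0.1095  0.    ]
```

Request:
send_rows(
  series=[
    {"slide": [0, 2, 49.0], "dr": [0, -2.4, 0.0]},
    {"slide": [1.5, 2, 49.0], "dr": [0, -2.4, 0.0]},
    {"slide": [3.6, 2, 48.9], "dr": [0, -2.4, 0.0]},
    {"slide": [5.6, 2, 48.7], "dr": [0, -2.4, 0.0]},
    {"slide": [7.7, 2, 48.4], "dr": [0, -2.4, 0.0]},
    {"slide": [0, 0, 0], "dr": [0, 0, 0]},
  ],
)

```text
clock: 2.82
tcp_pos: [0.4712, 0.0845, 0.0129]
tool_rot: [[-0.25, 0.967, 0.047], [0.946, 0.255, -0.202], [-0.207, -0.007, -0.978]]
contact_force: [-0.0, 0.3, 0.8]
gripper_width: 0.05
```

Run:
```python
from p import *
snap('scene','s2');s=env.state();print(s['tcp_pos'],s['tool_rot'].round(3),s['contact_force'])
R=s['tool_rot']
d=np.array([.557,-.217])-np.array([.496,.002]);d/=np.linalg.norm(d);end=np.array([.557,-.217])-d*.060
plan([*end,.015],R,step=20)
```

```text
[0.47220695 0.08463272 0.01498152] [[-0.25   0.967  0.05 ]
 [ 0.946  0.255 -0.201]
 [-0.207 -0.003 -0.978]] [-0.22016137 -0.4005311  -0.87302089]
[{"slide":[-19.1, 0.3, 4.0],"dr":[0.0, 0.0, 0.0]},{"slide":[-19.1, 0.3, 4.0],"dr":[0.0, 0.0, 0.0]},{"slide":[-19.1, 0.3, 4.0],"dr":[0.0, 0.0, 0.0]},{"slide":[-19.0, 0.3, 4.0],"dr":[0.0, 0.0, 0.0]},{"slide":[-19.1, 0.3, 4.1],"dr":[0.0, 0.0, 0.0]},{"slide":[-19.0, 0.4, 4.0],"dr":[0.0, 0.0, 0.0]},{"slide":[-19.1, 0.3, 4.1],"dr":[0.0, 0.0, 0.0]},{"slide":[-19.0, 0.4, 4.0],"dr":[0.0, 0.0, 0.0]}]
[{"slide":[-19.1, 0.3, 4.1],"dr":[0.0, 0.0, 0.0]},{"slide":[-19.0, 0.4, 4.0],"dr":[0.0, 0.0, 0.0]},{"slide":[-19.1, 0.3, 4.1],"dr":[0.0, 0.0, 0.0]},{"slide":[-19.0, 0.4, 4.0],"dr":[0.0, 0.0, 0.0]},{"slide":[-19.1, 0.3, 4.1],"dr":[0.0, 0.0, 0.0]}]
```

View pics/s2.png

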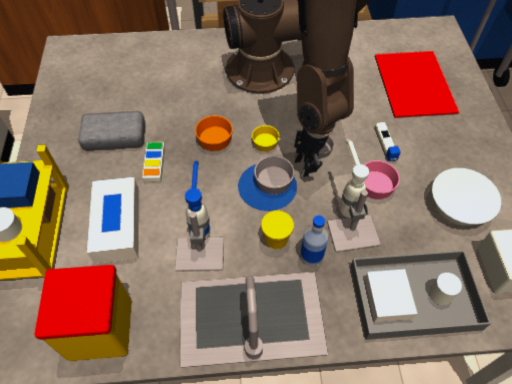

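The scene view shows the gripper down at (310,155), on the right side of the dish, with the dish undisturbed at (274,175). I'll push at about 80 mm/s.

Request:
send_rows(
  series=[
    {"slide": [-10, 0.2, 2.1], "dr": [0, 0, 0]},
    {"slide": [-10, 0.2, 2.1], "dr": [0, 0, 0]},
    {"slide": [-10, 0.2, 2.1], "dr": [0, 0, 0]},
    {"slide": [-10, 0.2, 2.1], "dr": [0, 0, 0]},
    {"slide": [-10, 0.2, 2.1], "dr": [0, 0, 0]},
    {"slide": [-10, 0.2, 2.1], "dr": [0, 0, 0]},
    {"slide": [-10, 0.2, 2.1], "dr": [0, 0, 0]},
    {"slide": [-10, 0.2, 2.1], "dr": [0, 0, 0]},
  ],
)

```text
clock: 3.88
tcp_pos: [0.4955, 0.0062, 0.0159]
tool_rot: [[-0.25, 0.967, 0.054], [0.946, 0.255, -0.201], [-0.208, 0.001, -0.978]]
contact_force: [-1.1, 5.2, 3.5]
gripper_width: 0.0497
```

Run:
```python
from p import *
snap('scene','s3');s=env.state();print(s['tcp_pos'],s['contact_force'])
```

```text
[0.49581097 0.00531777 0.01581542] [ 0.31729734 -0.85172919 -0.29347725]
```

View pics/s3.png

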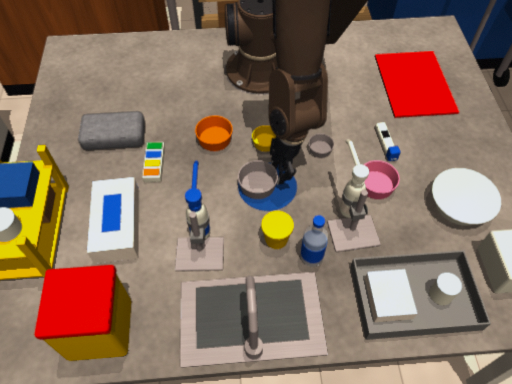

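The dish is now at (258,179) and moves cleanly with the fingers, so I continue.

Request:
send_rows(
  series=[
    {"slide": [-10, 0.2, 2.1], "dr": [0, 0, 0]},
    {"slide": [-10, 0.2, 2.1], "dr": [0, 0, 0]},
    {"slide": [-10, 0.2, 2.1], "dr": [0, 0, 0]},
    {"slide": [-10, 0.2, 2.1], "dr": [0, 0, 0]},
    {"slide": [-10, 0.2, 2.1], "dr": [0, 0, 0]},
    {"slide": [-10, 0.2, 2.1], "dr": [0, 0, 0]},
    {"slide": [-10, 0.2, 2.1], "dr": [0, 0, 0]},
    {"slide": [-10, 0.2, 2.1], "dr": [0, 0, 0]},
  ],
)

```text
clock: 4.92
tcp_pos: [0.5179, -0.0725, 0.0157]
tool_rot: [[-0.25, 0.967, 0.053], [0.946, 0.256, -0.201], [-0.208, -0.0, -0.978]]
contact_force: [-1.2, 4.0, 1.6]
gripper_width: 0.0499
```

Run:
```python
from p import *
snap('scene','s4');im=snap('top','t4');s=env.state();print(s['tcp_pos'],s['contact_force'])
a=cv2.imread('pics/s4.png')[140:240,170:300];cv2.imwrite('pics/s4c.png',cv2.resize(a,None,fx=6,fy=6,interpolation=cv2.INTER_CUBIC))
```

```text
[ 0.51809779 -0.07300836  0.01566888] [ 0.37674842  0.21048299 -0.56943337]
```

View pics/s4c.png

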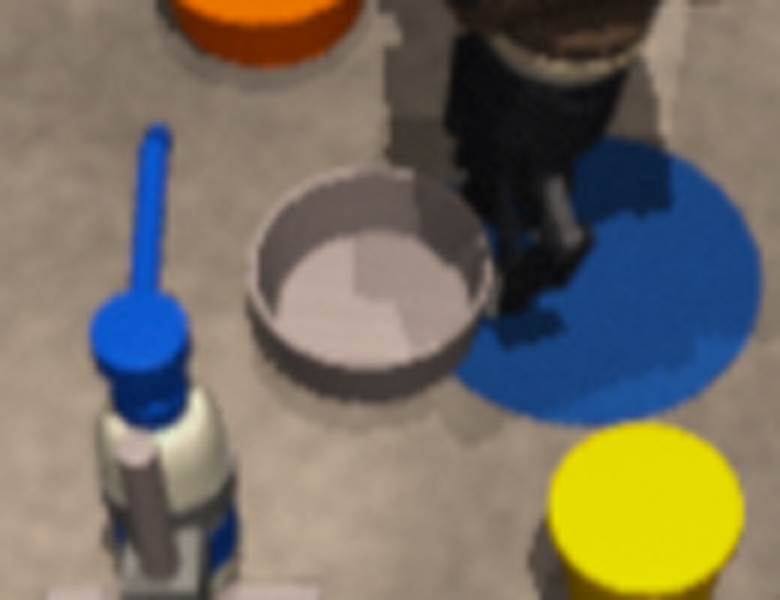

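View pics/t4.png

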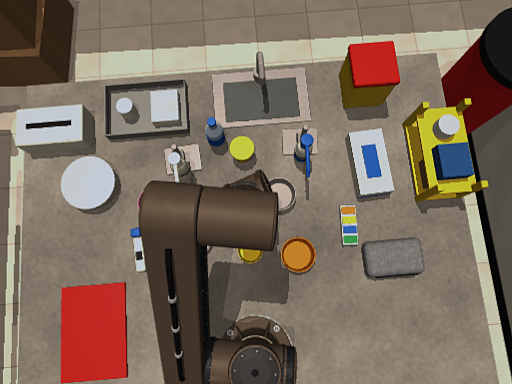

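Run:
```python
from p import *
c=pz('scene',(231.4,184.3),.048);print(c, 'corrected for scene bias', c-[.004,0,0])
s=env.state();print(c[:2]-[.004,0]-s['tcp_pos'][:2])
```

```text
[ 0.53844885 -0.12844422  0.048     ] corrected for scene bias [ 0.53444885 -0.12844422  0.048     ]
[ 0.01635106 -0.05543586]
```

The dish is at ≈(0.5345, -0.1285), 58 mm ahead of the tool as expected. Remaining travel is (22, -88) mm.

Request:
send_rows(
  series=[
    {"slide": [-10, 0, 2.1], "dr": [0, 0, 0]},
    {"slide": [-10, 0, 2.1], "dr": [0, 0, 0]},
    {"slide": [-10, 0, 2.1], "dr": [0, 0, 0]},
    {"slide": [-10, 0, 2.1], "dr": [0, 0, 0]},
    {"slide": [-10, 0, 2.1], "dr": [0, 0, 0]},
    {"slide": [-10, 0, 2.1], "dr": [0, 0, 0]},
    {"slide": [-10, 0, 2.1], "dr": [0, 0, 0]},
  ],
)

```text
clock: 5.9
tcp_pos: [0.5361, -0.1417, 0.0159]
tool_rot: [[-0.25, 0.967, 0.053], [0.946, 0.255, -0.201], [-0.208, -0.0, -0.978]]
contact_force: [-0.2, 1.5, -1.9]
gripper_width: 0.05
```

Request:
send_rows(
  series=[
    {"slide": [-8, 0, 1.6], "dr": [0, 0, 0]},
    {"slide": [-6, 0, 1.2], "dr": [0, 0, 0]},
    {"slide": [-4, 0, 1], "dr": [0, 0, 0]},
    {"slide": [0, 0, 0], "dr": [0, 0, 0]},
  ],
)

```text
clock: 6.4
tcp_pos: [0.5409, -0.1591, 0.016]
tool_rot: [[-0.25, 0.967, 0.053], [0.946, 0.255, -0.201], [-0.208, 0.0, -0.978]]
contact_force: [1.1, -1.1, 0.3]
gripper_width: 0.0497
```

Run:
```python
from p import *
snap('scene','s5');im=snap('top','t5');s=env.state();print(s['tcp_pos'],s['contact_force'])
a=cv2.imread('pics/s5.png')[140:240,140:270];cv2.imwrite('pics/s5c.png',cv2.resize(a,None,fx=6,fy=6,interpolation=cv2.INTER_CUBIC))
a=cv2.imread('pics/t5.png')[110:210,240:370];cv2.imwrite('pics/t5c.png',cv2.resize(a,None,fx=6,fy=6,interpolation=cv2.INTER_CUBIC))
```

```text
[ 0.54089282 -0.15881203  0.01606918] [ 0.0835846   0.10003269 -1.32323831]
```

View pics/s5c.png

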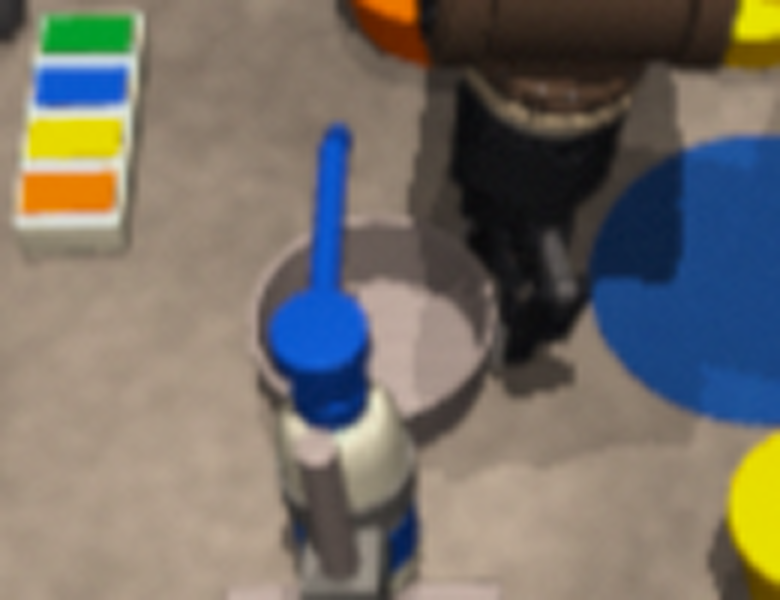

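View pics/t5c.png

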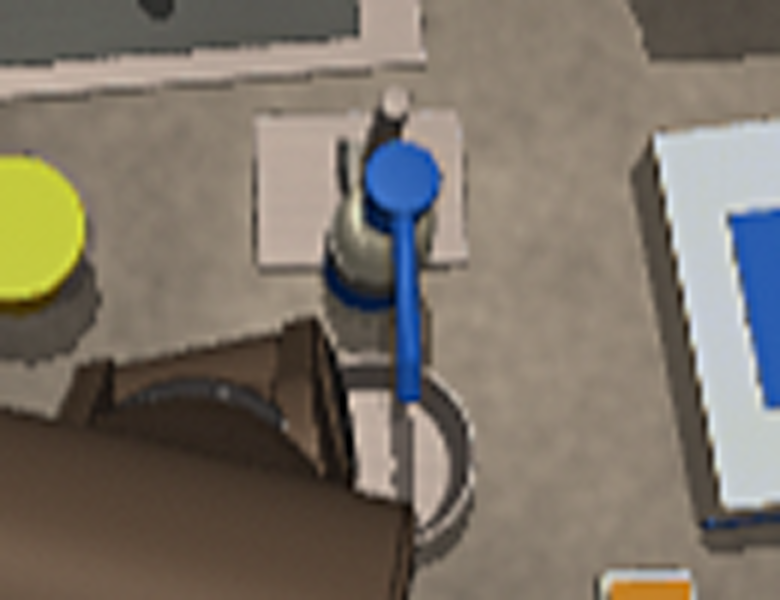

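Run:
```python
from p import *
print(pz('scene',(202.1,192.8),.048)-[.004,0,0],pz('top',(301.8,185.8),.048)+[.003,0,0],proj('top',(.557,-.217,.048)),proj('scene',(.561,-.217,.048)))
```

```text
[ 0.55749637 -0.21433484  0.048     ] [ 0.55613597 -0.21175121  0.048     ] [303.16234567 184.61122707] [201.17216225 192.71933168]
```

The dish is within about 4 mm of the drop in both views, with the spout tip over its middle. Next: retract, raise, shut the fingers and go over the cap.

Request:
send_rows(
  series=[
    {"slide": [20, 0, -4.2], "dr": [0, 0, 0]},
    {"slide": [30, 0, -6.4], "dr": [0, 0, 0]},
    {"slide": [-10.4, 0, -48.9], "dr": [0, 0, 0]},
    {"slide": [-10.4, 0, -48.9], "dr": [0, 0, 0]},
    {"slide": [-12, 0, -57], "dr": [0, 0, 0]},
    {"slide": [-12, 0, -57], "dr": [0, 6, 0]},
    {"slide": [-6, 0, -60], "dr": [0, 6, 0]},
    {"slide": [0, 0, 0], "dr": [0, 0, 0]},
  ],
)

```text
clock: 7.5
tcp_pos: [0.5288, -0.1099, 0.2973]
tool_rot: [[-0.255, 0.967, 0.008], [0.967, 0.255, -0.001], [-0.003, 0.007, -1.0]]
contact_force: [0.2, -0.1, -0.7]
gripper_width: 0.0501
```

Run:
```python
from p import *
snap('scene','s6')
print(env.state()['tcp_pos'])
a=cv2.imread('pics/s6.png')[140:240,140:270];cv2.imwrite('pics/s6c.png',cv2.resize(a,None,fx=6,fy=6,interpolation=cv2.INTER_CUBIC))
plan([.672,-.224,.275],Rt(104.8,0),step=40)
```

```text
[ 0.52786006 -0.10943358  0.29455353]
[{"slide":[-29.5, 22.0, 4.1],"dr":[0.04, 0.03, -0.01]},{"slide":[-29.5, 22.0, 4.0],"dr":[0.04, 0.03, -0.01]},{"slide":[-29.5, 22.0, 4.0],"dr":[0.04, 0.03, -0.01]},{"slide":[-29.5, 22.1, 3.9],"dr":[0.04, 0.03, -0.01]},{"slide":[-29.5, 22.0, 4.0],"dr":[0.04, 0.03, -0.01]}]
```

View pics/s6c.png

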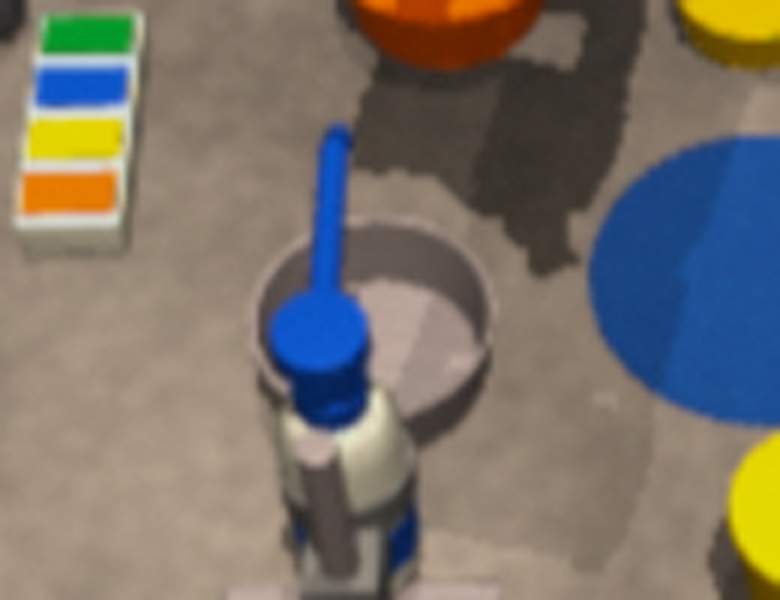

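Request:
send_rows(
  series=[
    {"slide": [-29.5, 22, 4], "dr": [0, 0, 0]},
    {"slide": [-29.5, 22, 4], "dr": [0, 0, 0]},
    {"slide": [-29.5, 22, 4], "dr": [0, 0, 0]},
    {"slide": [-29.5, 22, 4], "dr": [0, 0, 0]},
    {"slide": [-29.5, 22, 4], "dr": [0, 0, 0]},
    {"slide": [0, 0, 0], "dr": [0, 0, 0]},
    {"slide": [0, 0, 0], "dr": [0, 0, 0]},
  ],
  hand=0,
)

```text
clock: 8.43
tcp_pos: [0.671, -0.2227, 0.2714]
tool_rot: [[-0.256, 0.967, -0.002], [0.967, 0.256, 0.001], [0.001, -0.002, -1.0]]
contact_force: [-0.5, 0.1, -0.2]
gripper_width: 0.0001
```

Run:
```python
from p import *
s=env.state();print(s['tcp_pos'],s['contact_force'],s['gripper_width'])
snap('wrist','w7');snap('scene','s7')
a=cv2.imread('pics/s7.png')[140:240,140:270];cv2.imwrite('pics/s7c.png',cv2.resize(a,None,fx=6,fy=6,interpolation=cv2.INTER_CUBIC))
```

```text
[ 0.67101139 -0.22265578  0.27137258] [-0.54618827  0.08421474 -0.19420409] 0.00013339735296011748
```

View pics/w7.png

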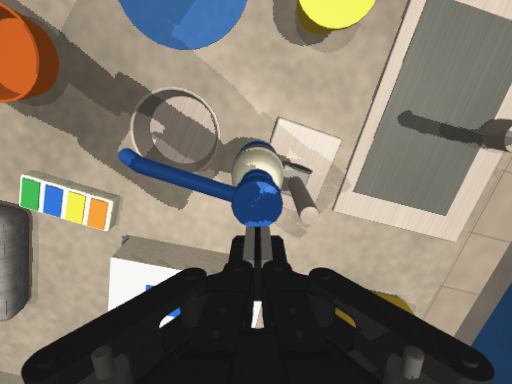

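View pics/s7c.png

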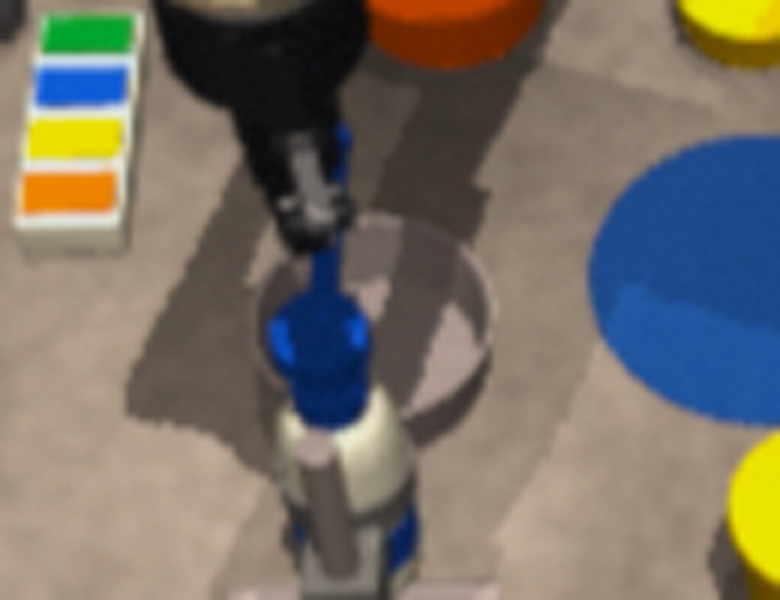

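Run:
```python
from p import *
s=env.state();T=np.eye(4);T[:3,:3]=s['tool_rot'];T[:3,3]=s['tcp_pos']
for p,z in [((257,195),.21),((257,195),.22),((176,128),.048)]: print(p,pz('wrist',p,z,T).round(4))
c=lambda z:np.linalg.norm(pz('wrist',(283,195),z,T)-pz('wrist',(232,195),z,T))
print([(z,round(c(z),4)) for z in (.205,.215,.225)])
```

```text
(257, 195) [ 0.6686 -0.217   0.21  ]
(257, 195) [ 0.6677 -0.2136  0.22  ]
(176, 128) [ 0.5557 -0.2084  0.048 ]
[(0.205, np.float64(0.0414)), (0.215, np.float64(0.0395)), (0.225, np.float64(0.0375))]
```

The wrist view puts the cap centre at (257,197), within 5 mm of the earlier axis, and its apparent size gives a top at about 0.207. The tool is over it. I'll descend to z≈0.225, then feel for it in 1 mm steps.

Request:
send_rows(
  series=[
    {"slide": [0, 0, 18], "dr": [0, 0, 0]},
    {"slide": [0, 0, 16], "dr": [0, 0, 0]},
    {"slide": [0, 0, 10], "dr": [0, 0, 0]},
    {"slide": [0, 0, 2], "dr": [0, 0, 0]},
    {"slide": [0, 0, 0], "dr": [0, 0, 0]},
  ],
)

```text
clock: 9.15
tcp_pos: [0.6717, -0.2235, 0.2268]
tool_rot: [[-0.255, 0.967, 0.0], [0.967, 0.255, -0.0], [-0.0, 0.0, -1.0]]
contact_force: [-0.3, 0.1, -0.3]
gripper_width: -0.0002
```

Request:
send_rows(
  series=[
    {"slide": [0, 0, 1.5], "dr": [0, 0, 0]},
    {"slide": [0, 0, 1.5], "dr": [0, 0, 0]},
    {"slide": [0, 0, 1.5], "dr": [0, 0, 0]},
    {"slide": [0, 0, 1.5], "dr": [0, 0, 0]},
    {"slide": [0, 0, 0], "dr": [0, 0, 0]},
  ],
)

```text
clock: 9.78
tcp_pos: [0.6715, -0.2234, 0.2205]
tool_rot: [[-0.256, 0.967, -0.0], [0.967, 0.256, 0.0], [0.0, -0.0, -1.0]]
contact_force: [-0.3, -0.1, -0.0]
gripper_width: 0.0001
```

Request:
send_rows(
  series=[
    {"slide": [0, 0, 1], "dr": [0, 0, 0]},
    {"slide": [0, 0, 1], "dr": [0, 0, 0]},
    {"slide": [0, 0, 1], "dr": [0, 0, 0]},
    {"slide": [0, 0, 1], "dr": [0, 0, 0]},
    {"slide": [0, 0, 0], "dr": [0, 0, 0]},
  ],
)

```text
clock: 10.4
tcp_pos: [0.6716, -0.2234, 0.2166]
tool_rot: [[-0.256, 0.967, -0.0], [0.967, 0.256, -0.0], [0.0, -0.0, -1.0]]
contact_force: [0.8, -0.0, -1.0]
gripper_width: -0.0004
```

Request:
send_rows(
  series=[
    {"slide": [0, 0, 1], "dr": [0, 0, 0]},
    {"slide": [0, 0, 1], "dr": [0, 0, 0]},
    {"slide": [0, 0, 1], "dr": [0, 0, 0]},
    {"slide": [0, 0, 0], "dr": [0, 0, 0]},
  ],
)

```text
clock: 10.9
tcp_pos: [0.6716, -0.2234, 0.2136]
tool_rot: [[-0.256, 0.967, -0.0], [0.967, 0.256, -0.0], [0.0, -0.0, -1.0]]
contact_force: [0.3, 1.1, 0.1]
gripper_width: -0.0001
```

Request:
send_rows(
  series=[
    {"slide": [0, 0, 1], "dr": [0, 0, 0]},
    {"slide": [0, 0, 1], "dr": [0, 0, 0]},
    {"slide": [0, 0, 1], "dr": [0, 0, 0]},
    {"slide": [0, 0, 0], "dr": [0, 0, 0]},
  ],
)

```text
clock: 11.4
tcp_pos: [0.6715, -0.2234, 0.2106]
tool_rot: [[-0.256, 0.967, -0.0], [0.967, 0.256, -0.0], [-0.0, -0.0, -1.0]]
contact_force: [0.2, 0.2, 0.1]
gripper_width: -0.0
```

Request:
send_rows(
  series=[
    {"slide": [0, 0, 1], "dr": [0, 0, 0]},
    {"slide": [0, 0, 1], "dr": [0, 0, 0]},
    {"slide": [0, 0, 1], "dr": [0, 0, 0]},
    {"slide": [0, 0, 0], "dr": [0, 0, 0]},
  ],
)

```text
clock: 11.9
tcp_pos: [0.6716, -0.2234, 0.2079]
tool_rot: [[-0.256, 0.967, 0.0], [0.967, 0.256, -0.0], [-0.0, 0.0, -1.0]]
contact_force: [-0.0, 0.7, 4.7]
gripper_width: -0.0
```

Contact at z≈0.209, reading 4.7 N. The bottom stop should be near z≈0.193.

Request:
send_rows(
  series=[
    {"slide": [0, 0, 2], "dr": [0, 0, 0]},
    {"slide": [0, 0, 2], "dr": [0, 0, 0]},
    {"slide": [0, 0, 2], "dr": [0, 0, 0]},
    {"slide": [0, 0, 2], "dr": [0, 0, 0]},
    {"slide": [0, 0, 2], "dr": [0, 0, 0]},
    {"slide": [0, 0, 0], "dr": [0, 0, 0]},
  ],
)

```text
clock: 12.65
tcp_pos: [0.6717, -0.2234, 0.1986]
tool_rot: [[-0.256, 0.967, 0.001], [0.967, 0.256, -0.0], [-0.001, 0.001, -1.0]]
contact_force: [-3.4, 1.6, 11.5]
gripper_width: 0.0002
```

Request:
send_rows(
  series=[
    {"slide": [0, 0, 1], "dr": [0, 0, 0]},
    {"slide": [0, 0, 1], "dr": [0, 0, 0]},
    {"slide": [0, 0, 0], "dr": [0, 0, 0]},
  ],
)

```text
clock: 13.02
tcp_pos: [0.6717, -0.2234, 0.1968]
tool_rot: [[-0.256, 0.967, 0.001], [0.967, 0.256, -0.001], [-0.001, 0.001, -1.0]]
contact_force: [-2.4, 1.0, 11.4]
gripper_width: -0.0
```

Request:
send_rows(
  series=[
    {"slide": [0, 0, 0.5], "dr": [0, 0, 0]},
    {"slide": [0, 0, 0.5], "dr": [0, 0, 0]},
    {"slide": [0, 0, 0], "dr": [0, 0, 0]},
  ],
)

```text
clock: 13.4
tcp_pos: [0.6717, -0.2234, 0.1959]
tool_rot: [[-0.256, 0.967, 0.001], [0.967, 0.256, -0.001], [-0.001, 0.001, -1.0]]
contact_force: [-3.4, 0.9, 11.9]
gripper_width: 0.0002
```

Request:
send_rows(
  series=[
    {"slide": [0, 0, 0.5], "dr": [0, 0, 0]},
    {"slide": [0, 0, 0.5], "dr": [0, 0, 0]},
    {"slide": [0, 0, 0], "dr": [0, 0, 0]},
  ],
)

```text
clock: 13.78
tcp_pos: [0.6717, -0.2234, 0.1951]
tool_rot: [[-0.256, 0.967, 0.001], [0.967, 0.256, -0.001], [-0.001, 0.001, -1.0]]
contact_force: [-3.6, 2.6, 12.0]
gripper_width: -0.0
```

Request:
send_rows(
  series=[
    {"slide": [0, 0, 0.5], "dr": [0, 0, 0]},
    {"slide": [0, 0, 0], "dr": [0, 0, 0]},
  ],
)

```text
clock: 14.02
tcp_pos: [0.6717, -0.2234, 0.1946]
tool_rot: [[-0.256, 0.967, 0.001], [0.967, 0.256, -0.001], [-0.001, 0.001, -1.0]]
contact_force: [-3.5, 0.9, 13.1]
gripper_width: -0.0001
```

Run:
```python
from p import *
snap('scene','s8');s=env.state();print(s['tcp_pos'],s['contact_force'])
a=cv2.imread('pics/s8.png')[140:240,140:270];cv2.imwrite('pics/s8c.png',cv2.resize(a,None,fx=6,fy=6,interpolation=cv2.INTER_CUBIC))
```

```text
[ 0.67169647 -0.223441    0.19461625] [-3.77374097  1.81330255 13.31937034]
```

View pics/s8c.png

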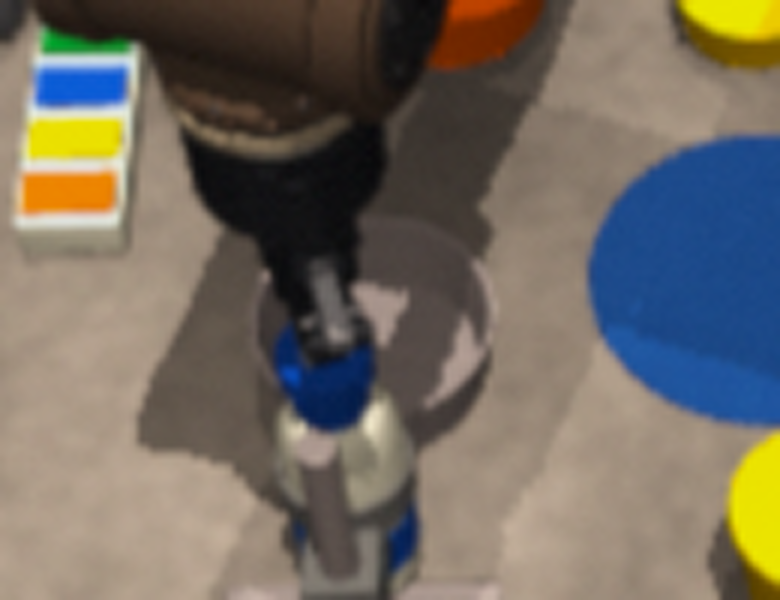

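The head is visibly down, with 13 N on it and no stop felt yet. Small steps until the force rises.

Request:
send_rows(
  series=[
    {"slide": [0, 0, 0.5], "dr": [0, 0, 0]},
    {"slide": [0, 0, 0], "dr": [0, 0, 0]},
  ],
)

```text
clock: 14.32
tcp_pos: [0.6717, -0.2234, 0.1943]
tool_rot: [[-0.256, 0.967, 0.001], [0.967, 0.256, -0.001], [-0.001, 0.001, -1.0]]
contact_force: [-4.5, 1.7, 14.3]
gripper_width: -0.0001
```

Request:
send_rows(
  series=[
    {"slide": [0, 0, 0.4], "dr": [0, 0, 0]},
    {"slide": [0, 0, 0], "dr": [0, 0, 0]},
  ],
)

```text
clock: 14.58
tcp_pos: [0.6717, -0.2234, 0.1943]
tool_rot: [[-0.256, 0.967, 0.002], [0.967, 0.256, -0.001], [-0.001, 0.001, -1.0]]
contact_force: [-5.3, 2.3, 15.7]
gripper_width: -0.0001
```

z has stopped at 0.1943 while the force rises to 15.7 N, so this is the bottom stop. A brief hold, then release.

Request:
send_rows(
  series=[
    {"slide": [0, 0, 0.4], "dr": [0, 0, 0]},
    {"slide": [0, 0, 0], "dr": [0, 0, 0]},
    {"slide": [0, 0, 0], "dr": [0, 0, 0]},
  ],
)

```text
clock: 14.95
tcp_pos: [0.6718, -0.2234, 0.1943]
tool_rot: [[-0.256, 0.967, 0.002], [0.967, 0.256, -0.001], [-0.002, 0.002, -1.0]]
contact_force: [-6.4, 2.4, 19.0]
gripper_width: 0.0003
```

Request:
send_rows(
  series=[
    {"slide": [0, 0, -4], "dr": [0, 0, 0]},
    {"slide": [0, 0, -6], "dr": [0, 0, 0]},
    {"slide": [0, 0, -10], "dr": [0, 0, 0]},
    {"slide": [0, 0, -30], "dr": [0, 0, 0]},
    {"slide": [0, 0, -40], "dr": [0, 0, 0]},
    {"slide": [0, 0, 0], "dr": [0, 0, 0]},
    {"slide": [0, 0, 0], "dr": [0, 0, 0]},
  ],
)

```text
clock: 15.82
tcp_pos: [0.6713, -0.2232, 0.2809]
tool_rot: [[-0.256, 0.967, -0.001], [0.967, 0.256, 0.0], [0.001, -0.001, -1.0]]
contact_force: [-0.5, -0.0, 0.1]
gripper_width: -0.0001
```

Run:
```python
from p import *
snap('scene','s9');s=env.state();print(s['tcp_pos'],s['contact_force'],s['joints'].round(2))
a=cv2.imread('pics/s9.png')[140:240,140:270];cv2.imwrite('pics/s9c.png',cv2.resize(a,None,fx=6,fy=6,interpolation=cv2.INTER_CUBIC))
p,R=plan([.575,-.33,.285],Rt(20,0),step=50)
p,R=plan([.575,-.33,.285],Rt(-66,0),step=50,p0=p,R0=R)
```

```text
[ 0.67120809 -0.22322949  0.2804098 ] [-0.29763602 -0.74157373  0.12487143] [-0.41  0.58  1.27 -0.    1.3  -0.67]
[{"slide":[-8.7, -13.4, -0.5],"dr":[-0.01, 0.0, 9.42]},{"slide":[-10.8, -11.8, -0.5],"dr":[-0.01, 0.0, 9.42]},{"slide":[-12.6, -9.8, -0.5],"dr":[-0.01, 0.0, 9.42]},{"slide":[-14.0, -7.6, -0.5],"dr":[-0.01, 0.0, 9.42]},{"slide":[-15.1, -5.2, -0.5],"dr":[-0.01, 0.0, 9.42]},{"slide":[-15.7, -2.7, -0.5],"dr":[-0.01, 0.0, 9.42]},{"slide":[-16.0, -0.1, -0.5],"dr":[-0.01, 0.0, 9.42]},{"slide":[-15.8, 2.5, -0.5],"dr":[-0.01, 0.0, 9.42]}]
[{"slide":[-15.1, 5.1, -0.5],"dr":[-0.01, 0.0, 9.42]}]
[{"slide":[-0.0, 0.0, -0.0],"dr":[0.0, 0.0, 9.56]},{"slide":[-0.0, 0.0, -0.0],"dr":[0.0, 0.0, 9.56]},{"slide":[0.0, 0.0, -0.0],"dr":[0.0, 0.0, 9.56]},{"slide":[0.0, 0.0, -0.0],"dr":[0.0, 0.0, 9.56]},{"slide":[0.0, 0.0, -0.0],"dr":[0.0, 0.0, 9.56]},{"slide":[0.0, 0.0, -0.0],"dr":[0.0, 0.0, 9.56]},{"slide":[0.0, 0.0, -0.0],"dr":[0.0, 0.0, 9.56]},{"slide":[0.0, 0.0, -0.0],"dr":[0.0, 0.0, 9.56]}]
[{"slide":[0.0, 0.0, -0.0],"dr":[0.0, 0.0, 9.56]}]
```

View pics/s9c.png

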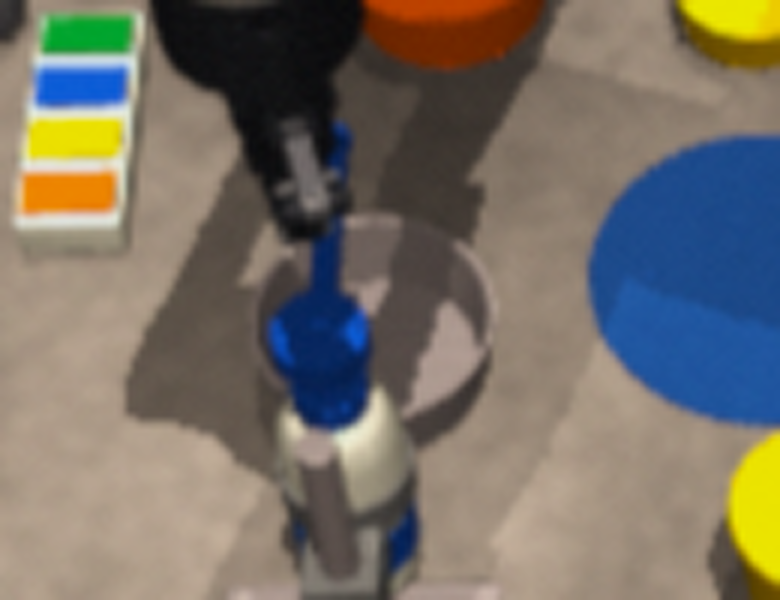

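The head is back up and the dish has not moved. Now I swing round to the far side with the camera turned away from the spout, for the return push.

Request:
send_rows(
  series=[
    {"slide": [-8.7, -13.4, -0.5], "dr": [0, 0, 9.42]},
    {"slide": [-10.8, -11.8, -0.5], "dr": [0, 0, 9.42]},
    {"slide": [-12.6, -9.8, -0.5], "dr": [0, 0, 9.42]},
    {"slide": [-14.0, -7.6, -0.5], "dr": [0, 0, 9.42]},
    {"slide": [-15.1, -5.2, -0.5], "dr": [0, 0, 9.42]},
    {"slide": [-15.7, -2.7, -0.5], "dr": [0, 0, 9.42]},
    {"slide": [-16.0, -0.1, -0.5], "dr": [0, 0, 9.42]},
    {"slide": [-15.8, 2.5, -0.5], "dr": [0, 0, 9.42]},
  ],
  hand=50,
)

```text
clock: 16.88
tcp_pos: [0.5854, -0.3184, 0.2844]
tool_rot: [[0.873, 0.487, -0.002], [0.487, -0.873, 0.001], [-0.001, -0.002, -1.0]]
contact_force: [0.4, -0.1, 0.2]
gripper_width: 0.0498
```

Request:
send_rows(
  series=[
    {"slide": [0, 0, 0], "dr": [0, 0, 10]},
    {"slide": [0, 0, 0], "dr": [0, 0, 10]},
    {"slide": [0, 0, 0], "dr": [0, 0, 10]},
    {"slide": [0, 0, 0], "dr": [0, 0, 10]},
    {"slide": [0, 0, 0], "dr": [0, 0, 10]},
    {"slide": [0, 0, 0], "dr": [0, 0, 10]},
    {"slide": [0, 0, 0], "dr": [0, 0, 10]},
    {"slide": [0, 0, 0], "dr": [0, 0, 10]},
  ],
)

```text
clock: 17.88
tcp_pos: [0.5857, -0.3181, 0.2844]
tool_rot: [[0.631, -0.776, -0.002], [-0.776, -0.631, 0.001], [-0.002, 0.001, -1.0]]
contact_force: [0.5, -0.4, 0.1]
gripper_width: 0.0499
```

Run:
```python
from p import *
s=env.state();print(s['tcp_pos'],s['joints'].round(2),np.degrees(np.arctan2(s['tool_rot'][1,0],s['tool_rot'][0,0])))
p,R=plan([.585,-.302,.2],Rt(-72,-12),step=45)
p,R=plan([.585,-.302,.015],Rt(-72,-12),step=45,p0=p,R0=R)
```

```text
[ 0.58573902 -0.31807408  0.28436792] [-0.6   0.51  1.38 -0.    1.26  1.86] -50.889281220898354
[{"slide":[-4.3, -3.2, 28.1],"dr":[0.76, -3.92, 7.01]},{"slide":[-2.6, -2.4, 28.4],"dr":[0.76, -3.92, 7.01]},{"slide":[-1.0, -1.8, 28.6],"dr":[0.76, -3.92, 7.01]}]
[{"slide":[7.7, -0.0, 36.2],"dr":[-0.0, 0.0, -0.0]},{"slide":[7.7, -0.0, 36.2],"dr":[-0.0, 0.0, -0.0]},{"slide":[7.7, -0.0, 36.2],"dr":[-0.0, 0.0, -0.0]},{"slide":[7.7, -0.0, 36.2],"dr":[-0.0, 0.0, -0.0]},{"slide":[7.7, -0.0, 36.1],"dr":[-0.0, 0.0, -0.0]}]
```

Request:
send_rows(
  series=[
    {"slide": [-4.3, -3.2, 28.1], "dr": [0.76, -3.92, 7.01]},
    {"slide": [-2.6, -2.4, 28.4], "dr": [0.76, -3.92, 7.01]},
    {"slide": [-1.0, -1.8, 28.6], "dr": [0.76, -3.92, 7.01]},
    {"slide": [7.7, 0, 36.2], "dr": [0, 0, 0]},
    {"slide": [7.7, 0, 36.2], "dr": [0, 0, 0]},
    {"slide": [0, 0, 0], "dr": [0, 0, 0]},
  ],
)

```text
clock: 18.62
tcp_pos: [0.5841, -0.3015, 0.124]
tool_rot: [[0.307, -0.949, -0.069], [-0.928, -0.314, 0.2], [-0.212, 0.003, -0.977]]
contact_force: [0.6, 0.2, 0.1]
gripper_width: 0.0499
```

Run:
```python
from p import *
snap('scene','s10');s=env.state();print(s['tcp_pos'],s['contact_force'],s['joints'].round(2))
a=cv2.imread('pics/s10.png')[110:250,100:280];cv2.imwrite('pics/s10c.png',cv2.resize(a,None,fx=4,fy=4,interpolation=cv2.INTER_CUBIC))
plan([.585,-.302,.015],Rt(-72,-12),step=45)
```

```text
[ 0.58498117 -0.30205076  0.12632655] [0.93947449 0.17020198 0.72734168] [-0.62  0.7   1.47  0.13  1.14  2.13]
[{"slide":[7.7, -0.0, 36.3],"dr":[0.03, 0.02, 0.1]},{"slide":[7.7, -0.0, 36.3],"dr":[0.03, 0.02, 0.1]},{"slide":[7.8, -0.1, 36.3],"dr":[0.03, 0.02, 0.1]}]
```

View pics/s10c.png

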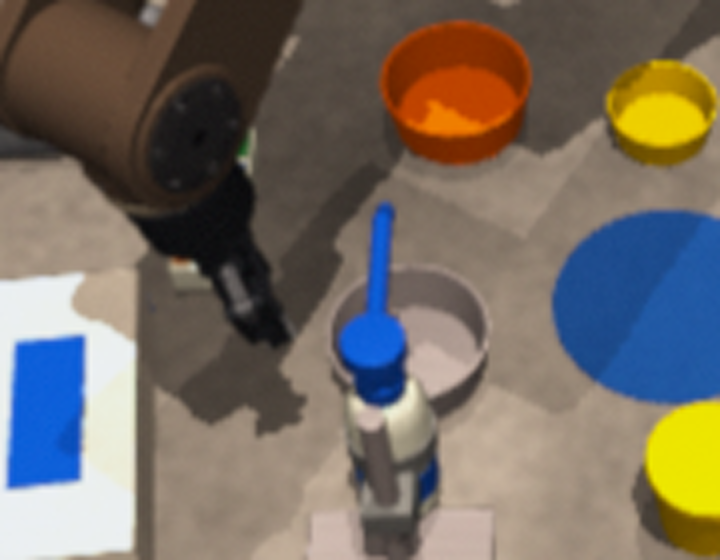

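The gripper at (255,310) in the crop is clear of the spout and the glove box. Descend and push back.

Request:
send_rows(
  series=[
    {"slide": [7.7, 0, 36.3], "dr": [0, 0, 0]},
    {"slide": [7.7, 0, 36.3], "dr": [0, 0, 0]},
    {"slide": [7.7, 0, 36.3], "dr": [0, 0, 0]},
    {"slide": [0, 0, 0], "dr": [0, 0, 0]},
  ],
)

```text
clock: 19.18
tcp_pos: [0.5852, -0.3021, 0.0154]
tool_rot: [[0.308, -0.949, -0.066], [-0.928, -0.314, 0.198], [-0.208, 0.0, -0.978]]
contact_force: [-0.1, -0.0, 0.7]
gripper_width: 0.0501
```

Run:
```python
from p import *
s=env.state();print(s['tcp_pos'],s['contact_force'])
p,R=plan([.534,-.0755,.015],s['tool_rot'],step=10)
```

```text
[ 0.58521198 -0.30210547  0.01542406] [-0.12499923 -0.01634088  0.68376657]
[{"slide":[-9.4, -0.9, 2.0],"dr":[0.0, 0.0, 0.0]},{"slide":[-9.4, -0.9, 2.0],"dr":[0.0, 0.0, 0.0]},{"slide":[-9.4, -0.9, 2.0],"dr":[0.0, 0.0, 0.0]},{"slide":[-9.4, -0.9, 2.0],"dr":[0.0, 0.0, 0.0]},{"slide":[-9.4, -1.0, 2.0],"dr":[0.0, 0.0, 0.0]},{"slide":[-9.4, -0.9, 2.0],"dr":[0.0, 0.0, 0.0]},{"slide":[-9.4, -1.0, 2.0],"dr":[0.0, 0.0, 0.0]},{"slide":[-9.4, -0.9, 2.0],"dr":[0.0, 0.0, 0.0]}]
[{"slide":[-9.4, -1.0, 2.0],"dr":[0.0, 0.0, 0.0]},{"slide":[-9.4, -0.9, 2.0],"dr":[0.0, 0.0, 0.0]},{"slide":[-9.4, -1.0, 2.0],"dr":[0.0, 0.0, 0.0]},{"slide":[-9.4, -0.9, 2.0],"dr":[0.0, 0.0, 0.0]},{"slide":[-9.4, -1.0, 2.1],"dr":[0.0, 0.0, 0.0]},{"slide":[-9.4, -0.9, 2.0],"dr":[0.0, 0.0, 0.0]},{"slide":[-9.4, -1.0, 2.1],"dr":[0.0, 0.0, 0.0]},{"slide":[-9.4, -0.9, 2.0],"dr":[0.0, 0.0, 0.0]}]
[{"slide":[-9.5, -1.0, 2.1],"dr":[0.0, 0.0, 0.0]},{"slide":[-9.4, -0.9, 2.0],"dr":[0.0, 0.0, 0.0]},{"slide":[-9.5, -1.0, 2.1],"dr":[0.0, 0.0, 0.0]},{"slide":[-9.4, -0.9, 2.0],"dr":[0.0, 0.0, 0.0]},{"slide":[-9.5, -1.0, 2.1],"dr":[0.0, 0.0, 0.0]},{"slide":[-9.4, -0.9, 2.0],"dr":[0.0, 0.0, 0.0]},{"slide":[-9.5, -1.0, 2.1],"dr":[0.0, 0.0, 0.0]},{"slide":[-9.4, -0.9, 2.0],"dr":[0.0, 0.0, 0.0]}]
```

Checking that path before moving: the gripper body (above z≈0.09) would sweep into the spout if I push straight across from this side. The dish must be towed out instead, with shut fingers inside it on the mat-side wall, leaning away from the spout. I'll back out upward.

Request:
send_rows(
  series=[
    {"slide": [-9.4, 0, -44], "dr": [0, 0, 0]},
    {"slide": [-9.4, 0, -44], "dr": [0, 0, 0]},
    {"slide": [-9.4, 0, -44], "dr": [0, 0, 0]},
    {"slide": [-9.4, 0, -44], "dr": [0, 0, 0]},
    {"slide": [-9.4, 0, -44], "dr": [0, 4, 0]},
    {"slide": [-6, 0, -44], "dr": [0, 4, 0]},
    {"slide": [-3, 0, -30], "dr": [0, 4, 0]},
    {"slide": [0, 0, 0], "dr": [0, 0, 0]},
  ],
  hand=0,
)

```text
clock: 20.18
tcp_pos: [0.585, -0.3006, 0.3219]
tool_rot: [[0.315, -0.949, 0.009], [-0.949, -0.315, -0.006], [0.009, -0.007, -1.0]]
contact_force: [-0.2, 0.3, 0.0]
gripper_width: -0.0
```

Run:
```python
from p import *
s=env.state();print(s['tcp_pos'],s['contact_force'],s['joints'].round(2))
p,R=plan([.56,-.26,.31],Rt(18,0),step=50)
p,R=plan([.535,-.145,.31],Rt(108,0),step=50,p0=p,R0=R)
```

```text
[ 0.5849554  -0.30057159  0.32194184] [-0.20369303  0.25899175  0.00740876] [-0.57  0.47  1.35 -0.    1.31  2.25]
[{"slide":[-5.2, 1.2, 1.3],"dr":[0.01, -0.08, -9.96]},{"slide":[-5.3, 0.3, 1.3],"dr":[0.01, -0.08, -9.96]},{"slide":[-5.3, -0.6, 1.3],"dr":[0.01, -0.08, -9.96]},{"slide":[-5.1, -1.5, 1.3],"dr":[0.01, -0.08, -9.96]},{"slide":[-4.7, -2.4, 1.3],"dr":[0.01, -0.08, -9.96]},{"slide":[-4.3, -3.1, 1.3],"dr":[0.01, -0.08, -9.96]},{"slide":[-3.6, -3.8, 1.3],"dr":[0.01, -0.08, -9.96]},{"slide":[-2.9, -4.4, 1.3],"dr":[0.01, -0.08, -9.96]}]
[{"slide":[-2.1, -4.9, 1.3],"dr":[0.01, -0.08, -9.96]}]
[{"slide":[1.3, -13.0, 0.0],"dr":[-0.0, -0.0, -10.0]},{"slide":[3.5, -12.6, 0.0],"dr":[-0.0, -0.0, -10.0]},{"slide":[5.7, -11.8, 0.0],"dr":[-0.0, -0.0, -10.0]},{"slide":[7.6, -10.6, 0.0],"dr":[-0.0, -0.0, -10.0]},{"slide":[9.4, -9.1, 0.0],"dr":[-0.0, -0.0, -10.0]},{"slide":[10.8, -7.4, 0.0],"dr":[-0.0, -0.0, -10.0]},{"slide":[11.9, -5.4, 0.0],"dr":[-0.0, -0.0, -10.0]},{"slide":[12.7, -3.2, 0.0],"dr":[-0.0, -0.0, -10.0]}]
[{"slide":[13.0, -0.9, 0.0],"dr":[-0.0, -0.0, -10.0]}]
```

Request:
send_rows(
  series=[
    {"slide": [-5.2, 1.2, 1.3], "dr": [0, 0, -10]},
    {"slide": [-5.3, 0.3, 1.3], "dr": [0, 0, -10]},
    {"slide": [-5.3, -0.6, 1.3], "dr": [0, 0, -10]},
    {"slide": [-5.1, -1.5, 1.3], "dr": [0, 0, -10]},
    {"slide": [-4.7, -2.4, 1.3], "dr": [0, 0, -10]},
    {"slide": [-4.3, -3.1, 1.3], "dr": [0, 0, -10]},
    {"slide": [-3.6, -3.8, 1.3], "dr": [0, 0, -10]},
    {"slide": [-2.9, -4.4, 1.3], "dr": [0, 0, -10]},
  ],
)

```text
clock: 21.18
tcp_pos: [0.5621, -0.265, 0.3059]
tool_rot: [[0.989, 0.15, 0.002], [0.15, -0.989, -0.001], [0.002, 0.001, -1.0]]
contact_force: [1.1, 0.2, 0.8]
gripper_width: -0.0001
```

Request:
send_rows(
  series=[
    {"slide": [-2.1, -4.9, 1.3], "dr": [0, 0, -10]},
    {"slide": [1.3, -13.0, 0], "dr": [0, 0, -10]},
    {"slide": [3.5, -12.6, 0], "dr": [0, 0, -10]},
    {"slide": [5.7, -11.8, 0], "dr": [0, 0, -10]},
    {"slide": [7.6, -10.6, 0], "dr": [0, 0, -10]},
    {"slide": [9.4, -9.1, 0], "dr": [0, 0, -10]},
    {"slide": [10.8, -7.4, 0], "dr": [0, 0, -10]},
    {"slide": [11.9, -5.4, 0], "dr": [0, 0, -10]},
  ],
)

```text
clock: 22.18
tcp_pos: [0.5392, -0.1709, 0.3045]
tool_rot: [[0.024, 1.0, 0.002], [1.0, -0.024, -0.001], [-0.001, 0.002, -1.0]]
contact_force: [0.1, -0.2, -0.4]
gripper_width: 0.0
```

Run:
```python
from p import *
snap('wrist','w11');s=env.state();print(s['tcp_pos'],s['contact_force'],s['joints'].round(2))
p,R=plan([.547,-.174,.16],Rt(108,-9),step=50)
p,R=plan([.547,-.180,.016],Rt(108,-9),step=30,p0=p,R0=R)
```

```text
[ 0.53891475 -0.16974716  0.3046095 ] [0.89091472 0.58374108 0.18273688] [-0.42  0.34  1.61  0.    1.19 -0.41]
[{"slide":[-1.4, 2.6, 48.2],"dr":[-0.46, -2.96, -6.28]},{"slide":[0.9, 2.2, 48.2],"dr":[-0.46, -2.96, -6.28]},{"slide":[3.1, 2.1, 48.2],"dr":[-0.46, -2.96, -6.28]}]
[{"slide":[3.4, -0.4, 28.6],"dr":[0.0, -0.0, -0.0]},{"slide":[3.4, -0.4, 28.6],"dr":[0.0, -0.0, -0.0]},{"slide":[3.4, -0.4, 28.6],"dr":[0.0, -0.0, -0.0]},{"slide":[3.3, -0.3, 28.7],"dr":[0.0, -0.0, -0.0]},{"slide":[3.4, -0.4, 28.6],"dr":[0.0, -0.0, -0.0]}]
```

View pics/w11.png

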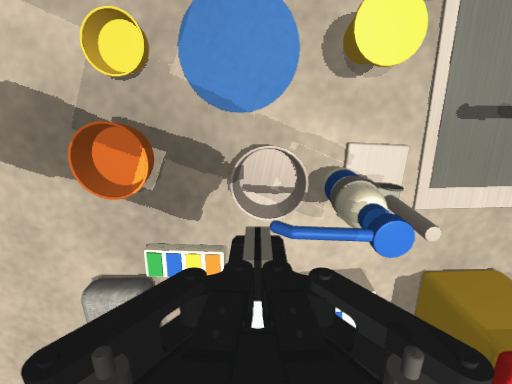

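Run:
```python
from p import *
s=env.state();T=np.eye(4);T[:3,:3]=s['tool_rot'];T[:3,3]=s['tcp_pos']
print('dish',pz('wrist',(269.5,182.5),.048,T),'mat',pz('wrist',(239,46),0,T),'tip',pz('wrist',(275,229),.188,T))
```

```text
dish [ 0.55658951 -0.21151216  0.048     ] mat [ 0.51433529 -0.01490691  0.        ] tip [ 0.55610378 -0.22050459  0.188     ]
```

Request:
send_rows(
  series=[
    {"slide": [-1.4, 2.6, 48.2], "dr": [-0.46, -2.96, -6.28]},
    {"slide": [0.9, 2.2, 48.2], "dr": [-0.46, -2.96, -6.28]},
    {"slide": [3.1, 2.1, 48.2], "dr": [-0.46, -2.96, -6.28]},
    {"slide": [0, 0, 0], "dr": [0, 0, 0]},
  ],
)

```text
clock: 22.72
tcp_pos: [0.5464, -0.1752, 0.1571]
tool_rot: [[-0.29, 0.956, 0.041], [0.945, 0.293, -0.148], [-0.153, -0.005, -0.988]]
contact_force: [-0.3, 0.5, 0.8]
gripper_width: -0.0003
```

Request:
send_rows(
  series=[
    {"slide": [3.4, -0.4, 28.6], "dr": [0, 0, 0]},
    {"slide": [3.4, -0.4, 28.6], "dr": [0, 0, 0]},
    {"slide": [3.4, -0.4, 28.6], "dr": [0, 0, 0]},
    {"slide": [0, 0, 0], "dr": [0, 0, 0]},
  ],
)

```text
clock: 23.22
tcp_pos: [0.5478, -0.1801, 0.0735]
tool_rot: [[-0.288, 0.957, 0.045], [0.945, 0.292, -0.15], [-0.156, -0.001, -0.988]]
contact_force: [-0.3, -0.9, 0.1]
gripper_width: 0.0004
```

Run:
```python
from p import *
snap('scene','s12');snap('wrist','w12');s=env.state();print(s['tcp_pos'],s['contact_force'])
a=cv2.imread('pics/s12.png')[130:240,130:270];cv2.imwrite('pics/s12c.png',cv2.resize(a,None,fx=5,fy=5,interpolation=cv2.INTER_CUBIC))
p,R=plan([.547,-.180,.016],Rt(108,-9),step=15)
```

```text
[ 0.54849809 -0.18014849  0.07486758] [-0.69839626  0.40331968 -0.18043113]
[{"slide":[2.5, -0.4, 14.5],"dr":[-0.01, 0.03, -0.24]},{"slide":[2.5, -0.4, 14.5],"dr":[-0.01, 0.03, -0.24]},{"slide":[2.4, -0.3, 14.5],"dr":[-0.01, 0.03, -0.24]},{"slide":[2.4, -0.3, 14.5],"dr":[-0.01, 0.03, -0.24]}]
```

View pics/s12c.png

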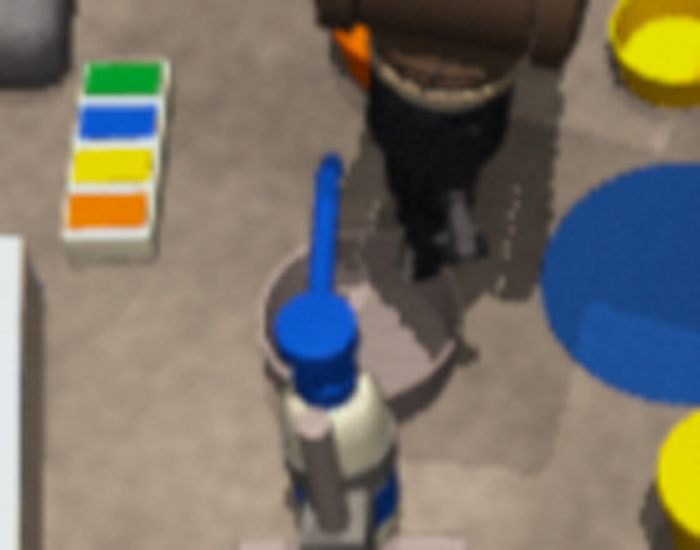

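View pics/w12.png

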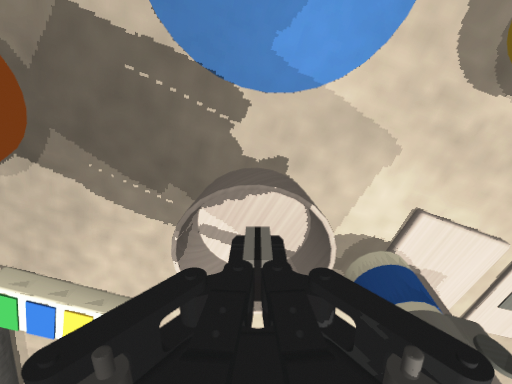

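The fingers stand above the dish interior, inside the mat-side wall, with the body clear of the spout. Descend the rest.

Request:
send_rows(
  series=[
    {"slide": [2.5, -0.4, 14.5], "dr": [0, 0, 0]},
    {"slide": [2.5, -0.4, 14.5], "dr": [0, 0, 0]},
    {"slide": [2.4, -0.3, 14.5], "dr": [0, 0, 0]},
    {"slide": [2.4, -0.3, 14.0], "dr": [0, 0, 0]},
    {"slide": [0, 0, 0], "dr": [0, 0, 0]},
  ],
)

```text
clock: 23.95
tcp_pos: [0.5457, -0.1791, 0.0132]
tool_rot: [[-0.292, 0.955, 0.045], [0.944, 0.296, -0.149], [-0.156, -0.002, -0.988]]
contact_force: [0.6, -0.3, 0.1]
gripper_width: 0.0002
```

Run:
```python
from p import *
s=env.state();print(s['tcp_pos'],s['contact_force'])
q=s['tcp_pos'];p,R=plan([.508,.015,.0165],s['tool_rot'],step=8.5)
```

```text
[ 0.54567655 -0.17913291  0.01317208] [ 0.60492175 -0.33382394  0.14910247]
[{"slide":[8.1, 0.9, -1.4],"dr":[0.0, 0.0, 0.0]},{"slide":[8.1, 0.9, -1.4],"dr":[0.0, 0.0, 0.0]},{"slide":[8.1, 0.9, -1.4],"dr":[0.0, 0.0, 0.0]},{"slide":[8.1, 0.9, -1.4],"dr":[0.0, 0.0, 0.0]},{"slide":[8.1, 0.9, -1.4],"dr":[0.0, 0.0, 0.0]},{"slide":[8.1, 0.9, -1.4],"dr":[0.0, 0.0, 0.0]},{"slide":[8.1, 0.9, -1.4],"dr":[0.0, 0.0, 0.0]},{"slide":[8.1, 0.9, -1.4],"dr":[0.0, 0.0, 0.0]}]
[{"slide":[8.1, 0.9, -1.4],"dr":[0.0, 0.0, 0.0]},{"slide":[8.1, 0.9, -1.4],"dr":[0.0, 0.0, 0.0]},{"slide":[8.0, 0.9, -1.4],"dr":[0.0, 0.0, 0.0]},{"slide":[8.1, 0.9, -1.4],"dr":[0.0, 0.0, 0.0]},{"slide":[8.0, 0.9, -1.4],"dr":[0.0, 0.0, 0.0]},{"slide":[8.1, 0.9, -1.4],"dr":[0.0, 0.0, 0.0]},{"slide":[8.0, 0.9, -1.4],"dr":[0.0, 0.0, 0.0]},{"slide":[8.1, 0.9, -1.4],"dr":[0.0, 0.0, 0.0]}]
[{"slide":[8.0, 0.9, -1.4],"dr":[0.0, 0.0, 0.0]},{"slide":[8.1, 0.9, -1.5],"dr":[0.0, 0.0, 0.0]},{"slide":[8.0, 0.9, -1.4],"dr":[0.0, 0.0, 0.0]},{"slide":[8.1, 0.9, -1.5],"dr":[0.0, 0.0, 0.0]},{"slide":[8.0, 0.9, -1.4],"dr":[0.0, 0.0, 0.0]},{"slide":[8.1, 0.8, -1.5],"dr":[0.0, 0.0, 0.0]},{"slide":[8.0, 0.9, -1.4],"dr":[0.0, 0.0, 0.0]},{"slide":[8.1, 0.8, -1.5],"dr":[0.0, 0.0, 0.0]}]
```

Request:
send_rows(
  series=[
    {"slide": [8.1, 0.9, -1.4], "dr": [0, 0, 0]},
    {"slide": [8.1, 0.9, -1.4], "dr": [0, 0, 0]},
    {"slide": [8.1, 0.9, -1.3], "dr": [0, 0, 0]},
    {"slide": [8.1, 0.9, -1.3], "dr": [0, 0, 0]},
    {"slide": [8.1, 0.9, -1.3], "dr": [0, 0, 0]},
    {"slide": [8.1, 0.9, -1.3], "dr": [0, 0, 0]},
    {"slide": [8.1, 0.9, -1.3], "dr": [0, 0, 0]},
    {"slide": [8.1, 0.9, -1.3], "dr": [0, 0, 0]},
  ],
)

```text
clock: 24.95
tcp_pos: [0.5337, -0.114, 0.015]
tool_rot: [[-0.292, 0.955, 0.047], [0.943, 0.296, -0.15], [-0.158, 0.0, -0.988]]
contact_force: [1.1, -5.1, 4.2]
gripper_width: 0.0001
```

Run:
```python
from p import *
snap('scene','s13');s=env.state();print(s['tcp_pos'],s['contact_force'])
a=cv2.imread('pics/s13.png')[120:240,150:330];cv2.imwrite('pics/s13c.png',cv2.resize(a,None,fx=4,fy=4,interpolation=cv2.INTER_CUBIC))
```

```text
[ 0.53340904 -0.1132512   0.01496594] [ 1.13371597 -1.16967954  2.17457328]
```

View pics/s13c.png

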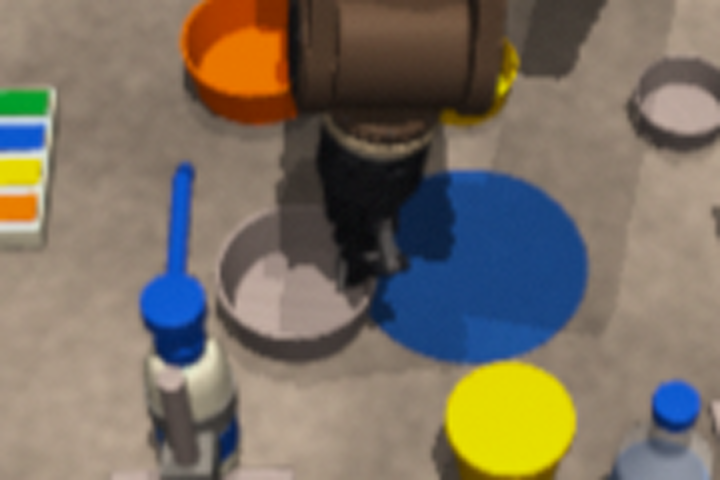

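The dish follows and is clear of the spout, with its rim centre at about (224,188). Continue the tow.

Run:
```python
from p import *
c=pz('scene',(223.9,187.5),.048)-[.004,0,0];print(c)
s=env.state();d=np.array([.516,-.0185])-c[:2];print(d)
plan([*(s['tcp_pos'][:2]+d),.0155],s['tool_rot'],step=9)
```

```text
[ 0.54401882 -0.1507889   0.048     ]
[-0.02801882  0.1322889 ]
[{"slide":[8.3, 0.8, -1.4],"dr":[0.0, 0.0, 0.0]},{"slide":[8.3, 0.8, -1.4],"dr":[0.0, 0.0, 0.0]},{"slide":[8.3, 0.8, -1.3],"dr":[0.0, 0.0, 0.0]},{"slide":[8.3, 0.8, -1.4],"dr":[0.0, 0.0, 0.0]},{"slide":[8.3, 0.8, -1.3],"dr":[0.0, 0.0, 0.0]},{"slide":[8.3, 0.8, -1.4],"dr":[0.0, 0.0, 0.0]},{"slide":[8.3, 0.8, -1.3],"dr":[0.0, 0.0, 0.0]},{"slide":[8.3, 0.8, -1.4],"dr":[0.0, 0.0, 0.0]}]
[{"slide":[8.3, 0.8, -1.3],"dr":[0.0, 0.0, 0.0]},{"slide":[8.3, 0.7, -1.4],"dr":[0.0, 0.0, 0.0]},{"slide":[8.3, 0.8, -1.3],"dr":[0.0, 0.0, 0.0]},{"slide":[8.3, 0.7, -1.4],"dr":[0.0, 0.0, 0.0]},{"slide":[8.3, 0.8, -1.3],"dr":[0.0, 0.0, 0.0]},{"slide":[8.3, 0.7, -1.4],"dr":[0.0, 0.0, 0.0]},{"slide":[8.3, 0.8, -1.3],"dr":[0.0, 0.0, 0.0]},{"slide":[8.4, 0.7, -1.4],"dr":[0.0, 0.0, 0.0]}]
```

Request:
send_rows(
  series=[
    {"slide": [8.3, 0.8, -1.3], "dr": [0, 0, 0]},
    {"slide": [8.3, 0.8, -1.3], "dr": [0, 0, 0]},
    {"slide": [8.3, 0.8, -1.3], "dr": [0, 0, 0]},
    {"slide": [8.3, 0.8, -1.3], "dr": [0, 0, 0]},
    {"slide": [8.3, 0.8, -1.3], "dr": [0, 0, 0]},
    {"slide": [8.3, 0.8, -1.3], "dr": [0, 0, 0]},
    {"slide": [8.3, 0.8, -1.3], "dr": [0, 0, 0]},
    {"slide": [8.3, 0.8, -1.3], "dr": [0, 0, 0]},
  ],
)

```text
clock: 26.0
tcp_pos: [0.52, -0.0482, 0.0149]
tool_rot: [[-0.292, 0.955, 0.047], [0.943, 0.296, -0.15], [-0.158, 0.0, -0.988]]
contact_force: [2.0, -6.8, 5.6]
gripper_width: 0.0001
```

Request:
send_rows(
  series=[
    {"slide": [8.3, 0.8, -1.3], "dr": [0, 0, 0]},
    {"slide": [8.3, 0.8, -1.3], "dr": [0, 0, 0]},
    {"slide": [8.3, 0.8, -1.3], "dr": [0, 0, 0]},
    {"slide": [8.3, 0.8, -1.3], "dr": [0, 0, 0]},
    {"slide": [8, 0.8, -1.3], "dr": [0, 0, 0]},
    {"slide": [8, 0.8, -1.3], "dr": [0, 0, 0]},
    {"slide": [5, 0.5, -0.8], "dr": [0, 0, 0]},
    {"slide": [0, 0, 0], "dr": [0, 0, 0]},
  ],
)

```text
clock: 27.0
tcp_pos: [0.5084, 0.0061, 0.0147]
tool_rot: [[-0.292, 0.955, 0.046], [0.943, 0.296, -0.15], [-0.157, -0.0, -0.988]]
contact_force: [1.6, -2.2, 0.5]
gripper_width: -0.0002
```

Run:
```python
from p import *
snap('scene','s14');snap('top','t14');s=env.state();print(s['tcp_pos'],s['contact_force'])
a=cv2.imread('pics/s14.png')[120:240,190:340];cv2.imwrite('pics/s14c.png',cv2.resize(a,None,fx=5,fy=5,interpolation=cv2.INTER_CUBIC))
```

```text
[0.50824445 0.00594351 0.01442986] [ 0.92043681  1.19970424 -0.52554624]
```

View pics/s14c.png

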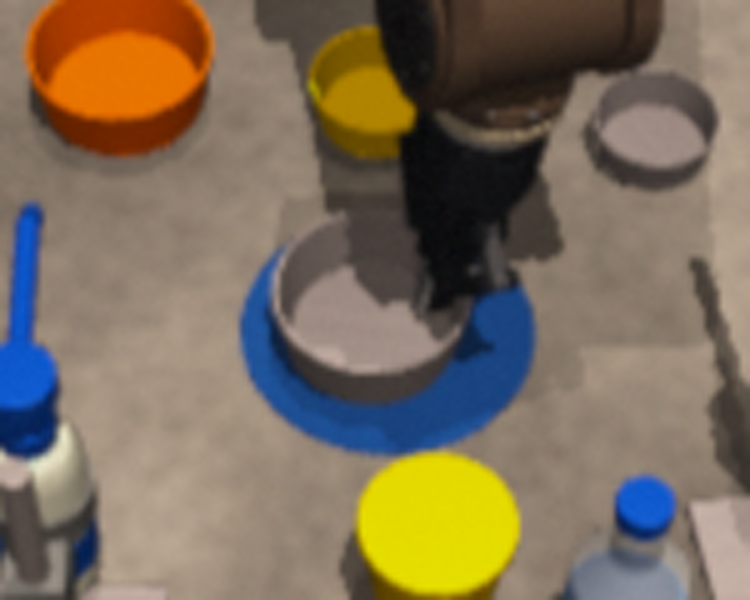

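The dish is on the mat but about 9 mm short in y. One more small tow, then I back the finger off the wall and lift out.

Request:
send_rows(
  series=[
    {"slide": [5, 0.8, -0.8], "dr": [0, 0, 0]},
    {"slide": [4, 0.6, -0.6], "dr": [0, 0, 0]},
    {"slide": [0, 0, 0], "dr": [0, 0, 0]},
    {"slide": [-5, 0, 0.8], "dr": [0, 0, 0]},
    {"slide": [-5, 0, 0.8], "dr": [0, 0, 0]},
    {"slide": [-5, 0, -28], "dr": [0, 0, 0]},
    {"slide": [-7, 0, -44], "dr": [0, 0, 0]},
    {"slide": [-7, 0, -44], "dr": [0, 0, 0]},
  ],
)

```text
clock: 28.1
tcp_pos: [0.5102, 0.0043, 0.1332]
tool_rot: [[-0.292, 0.955, 0.046], [0.944, 0.295, -0.15], [-0.156, -0.001, -0.988]]
contact_force: [0.9, -0.2, -0.8]
gripper_width: 0.0001
```

Request:
send_rows(
  series=[
    {"slide": [0, 0, -50], "dr": [0, 5, 0]},
    {"slide": [0, 0, -50], "dr": [0, 4, 0]},
    {"slide": [-50, -40, 0], "dr": [0, 0, 0]},
    {"slide": [-50, -40, 0], "dr": [0, 0, 0]},
    {"slide": [-50, -40, 0], "dr": [0, 0, 0]},
    {"slide": [-50, -40, 0], "dr": [0, 0, 0]},
    {"slide": [0, 0, 0], "dr": [0, 0, 0]},
  ],
)

```text
clock: 28.98
tcp_pos: [0.4141, -0.2208, 0.2315]
tool_rot: [[-0.29, 0.957, 0.0], [0.957, 0.29, -0.001], [-0.001, -0.0, -1.0]]
contact_force: [-0.3, 0.4, -0.1]
gripper_width: -0.0001
```

Run:
```python
from p import *
snap('scene','s15');snap('top','t15');s=env.state();print(s['tcp_pos'],s['contact_force'],s['qvel'].round(3))
a=cv2.imread('pics/s15.png')[140:215,230:330];cv2.imwrite('pics/s15c.png',cv2.resize(a,None,fx=7,fy=7,interpolation=cv2.INTER_CUBIC))
```

```text
[ 0.41515853 -0.21762868  0.23139748] [-0.29330196  0.2027531  -0.23930219] [ 0.043 -0.004  0.004  0.001 -0.001  0.005]
```

View pics/s15.png

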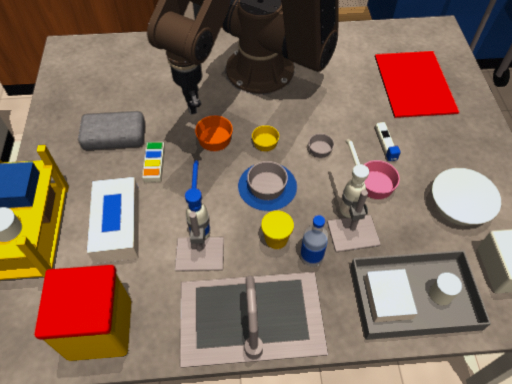

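View pics/t15.png

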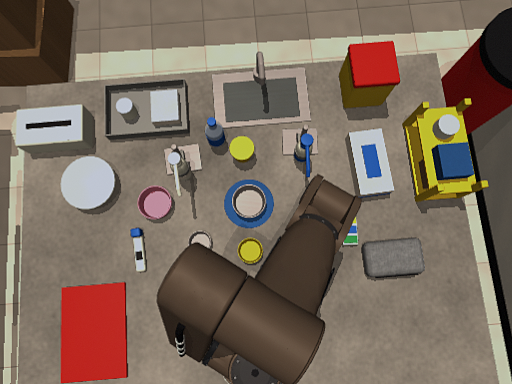

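View pics/s15c.png

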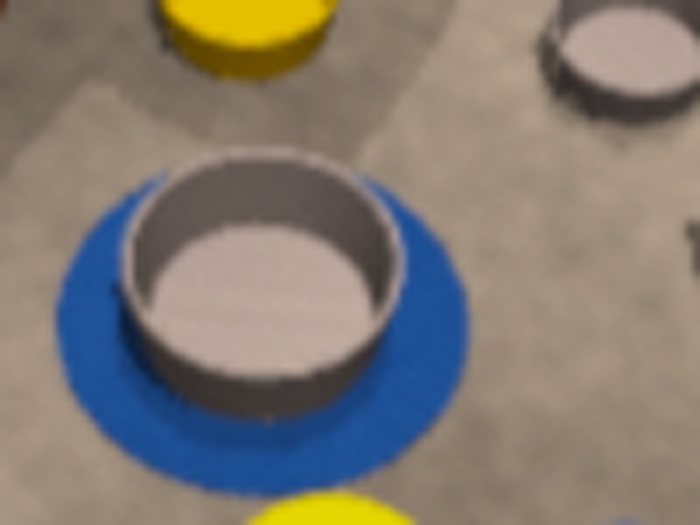

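The dish sits upright near the middle of the mat, at scene (267,181) and top (249,202). Both pump heads are up, the bystanders are in place and the arm is clear. I hold still briefly, then hand in.

Request:
send_rows(
  series=[
    {"slide": [0, 0, 0], "dr": [0, 0, 0]},
    {"slide": [0, 0, 0], "dr": [0, 0, 0]},
    {"slide": [0, 0, 0], "dr": [0, 0, 0]},
  ],
)

```text
clock: 29.45
tcp_pos: [0.4159, -0.2164, 0.2315]
tool_rot: [[-0.297, 0.955, 0.0], [0.955, 0.297, -0.001], [-0.001, -0.0, -1.0]]
contact_force: [-0.1, -0.6, -1.2]
gripper_width: 0.0002
```

Run:
```python
from p import *
print('rim',pz('scene',(267.2,179),.048)-[.004,0,0],pz('top',(248.8,202),.048)+[.003,0,0]); print(env.hand_in())
```

```text
rim [ 0.52393783 -0.02227652  0.048     ] [ 0.51410459 -0.02073019  0.048     ]
the job is handed in; nothing more can be done
None
```

The job is handed in at about 29 s on the clock; no verdict is reported. The dish is back on the blue mat, and both pump heads are up.

- **Dish under the spout:** I pushed it with two spread fingers to within about 4 mm of the blue drop.
- **Press:** I pressed the blue head to its stop, at 13 N to reach the bottom and 19 N at most. It sprang back up, and the dish had not moved.
- **Dish back on the mat:** I first went down on the far side to push it back. Before pushing I saw that the gripper would hit the spout, so I backed out without touching anything. I then towed the dish out from inside with the fingers shut.
- **Last checks:** the dish stands upright, about 8 mm (scene view) and 2 mm (top view) from the mat centre. The bystanders look where they were in the final pictures, and the arm touched nothing.
- **Disagreement:** the scene and top views differed by several mm in x throughout, up to 10 mm in the last check. That is well inside the 32 mm limit.

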